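# Clear the scanning turntable: parts to their stands, rails into the divided tray

### The arm

A 6-joint arm with a two-finger parallel gripper is mounted at the origin on the work surface. World frame = base frame: x ahead of the robot, y to its left, z up, the work surface at z = 0. Lengths are in m, angles in rad, forces in N, time in s.
With the tool pointing down it reaches from about 0.3 to 0.775 m from the base axis. Payload 14.6 kg.
Tool frame: the origin (TCP) lies between the finger pads; the fingertips stand 19 mm ahead of it and the grasp point (between the pads) is the TCP; z points along the fingers, y is the direction in which the jaws open and shut (so a half turn about z gives the same grasp; the last joint's range is limited). The gripper opens to 85 mm and grips with 20 to 120 N. Pads are 22 mm wide; open, the fingers measure 114 mm over their backs; the gripper's body (76 mm by 85 mm) begins 54 mm behind the grasp point. The pads swing forward as they close: fully open they stand 13 mm farther back than shut.
Start: joints at [-0.067, 0.3, 1.521, -0, 1.321, -0.067], TCP at [0.55, -0, 0.211] pointing down, gripper open.
Joint ranges: [-3.03, 3.03], [-0.79, 2.21], [0.23, 2.52], [-1.04, 4.18], [0, 3.07], [-2.55, 2.55]. Speed limits (rad/s): [2.22, 2.22, 2.57, 3.14, 3.14, 3.14].

### API

Orientations are given as [roll, pitch, yaw] about the fixed x, y, z axes, in that order (R = Rz(yaw) Ry(pitch) Rx(roll)).
In Python, from rig import arm, viewer gives the robot as it stands.
- The arm moves only by the tool move_arm, never from a script. Its argument "rows" is a list of rows, each a list of 7 numbers: the shift along the world's x, y, z in mm, then the turn, a rotation vector about the world's x, y, z in degrees, then the opening, from 0 (shut) to 1 (fully open). A call has 1 to 10 rows; each row shifts and turns the commanded pose from where the row before left it; what a row does not reach is not made up. A row lasts 1/12 s, in which the tool goes at most 41.7 mm and 7.16 degrees, less where a joint would pass 70% of its speed; a pose out of reach is approached as far as the arm can. A call with a gripper value outside its range is refused whole. The fingers move at their own pace and stop on an object; the grip force is fixed at half the most. Time passes only in rows, so rows that do not move let the fingers close. It gives the time, the measured TCP pose, the force and the opening at its end, in the units of the state.
- arm.observe(): the state, without advancing time (a new reading comes with each control period).
- viewer.read_camera(name): name is "scene" or "side" or "wrist"; returns a dict with "image" (384x512x3 uint8, blue, green, red), "vertical_fov" (degrees; the focal length in pixels is half the picture's height over the tangent of half this angle, whatever the lens; pixels are square), "cx", "cy" (the principal point, pixels), "camera_from_world" (4x4, takes a point from world to camera coordinates); the wrist camera has in their place "tool_from_camera" (4x4, takes a point from camera to tool coordinates, whose origin is the TCP and whose axes are the flange's). Camera axes: x right, y down, z forward; pixel columns grow to the right and rows downward; lengths in m; the calibration is good to about 2 mm. A picture is of the moment at which its call begins: read the wrist's pose just before it. There is no depth.
- arm.hand_in(): hands the job in, once; it reports no verdict.
The state is a dict: "time": time; "qpos": joint angles; "joint_velocities": joint speeds; "effort": joint torques, N m; "ee_pos": TCP position; "orientation": TCP orientation; "wrist_force": force on the tool from outside, world axes, zero at the start; "ft_torque": the same for the moment, N m; "grip_width": finger opening in m.
Only numpy, scipy, OpenCV 4.12 (cv2) and the standard library are available. Lean on these libraries where they do the work, as an engineer would, in place of code of your own. Each camera call takes 0.05 s, during which the arm holds its last target.

### The job

The scans are finished: clear the round black turntable from the top down. Stand the square housing centred and squared up on the square stand and the round sleeve centred on the round stand, slide the tray's divider along so that both rails fit, and lay the two rails flat on the tray floor lengthwise, one on each side of the divider. Keep all four parts upright the whole time, and do not disturb the computer mouse.

Things in the scene. Friction and masses are not known exactly. Their poses are not given: they have to be found in the camera images.
- housing_c (a point): Square aluminium housing, 56 x 56 mm and 44 mm high, dark round bore and four dark screws on top (solid for grasping), 0.15 to 0.3 kg. Point at its centre, 22 mm above its underside; x and y square to its sides, z up. At the start it stands on one of the two rails (either one), its sides roughly parallel to the rail.
- sleeve_c (a point): Round steel sleeve, 56 mm diameter and 44 mm high, dark bore on top (solid for grasping), 0.18 to 0.36 kg. Point at its centre, 22 mm above its underside; z along its axis, up. At the start it stands on the other rail.
- rail_long_c (a point): Long aluminium slotted rail, 40 mm wide (x), 190 mm long (y), 40 mm high (z), 0.24 to 0.48 kg. Point at its centre, 20 mm above its underside. At the start it lies on the turntable (fixed black disc, 270 mm across, top 20 mm above the table, does not turn), about parallel to the short rail, 120 mm between their centres; an upper part stands on it.
- rail_short_c (a point): Short aluminium slotted rail, 40 mm wide (x), 100 mm long (y), 40 mm high (z), 0.12 to 0.25 kg. Point at its centre, 20 mm above its underside. At the start it lies on the turntable with the other upper part on it.
- stand_square: Grey square stand with a black rubber top, 80 x 80 mm, 25 mm high, fixed to the table. Origin at the centre of its underside (table height), x and y square to its sides.
- stand_round: Grey round stand with a black rubber top, 80 mm diameter, 25 mm high, fixed to the table. Origin at the centre of its underside (table height).
- tray: Grey open tray fixed to the table, outside 122 mm (x) by 342 mm (y), 22 mm high, walls and floor 6 mm thick: inside 110 x 330 mm, floor 6 mm above the table. Origin at the centre of its underside (table height). A white divider across it leaves two compartments.
- divider_grip (a point): White sliding divider across the tray: wall 8 mm thick (y), top 36 mm above the table, with a mid grip tab 30 mm (x) by 12 mm (y) up to 66 mm. Point in the tab, 51 mm above the table; axes as the tray's. Slides along tray y only, 75 mm either way from mid, about 2 N friction, stays put. Starts within 20 mm of mid: too short for the long rail either side. Either side may be the long one.
- mouse: Black and grey computer mouse, 105 x 58 mm, 31 mm high, loose on a flat red mat just beyond the work. Origin at the centre of its underside. To be left alone.

How it is judged:
By the outcome, as a careful person would: the job done as asked, in the order asked, and still so for the second after the job is handed in, with the robot touching nothing.
It also fails if it takes over 133 s, if anything falls off the work surface, if the arm or the gripper's body presses on something with over 40 N, if the wrist force passes 120 N, or if a joint passes its speed limit or range.

## Working session

There is one attempt and no reset: what is moved stays moved. The work goes in short steps, Python scripts to look and compute and a tool call to move; the robot and the scene stay as the last step left them, time stands still between calls to the robot, and variables do not carry over. Pictures are saved under pics/ and viewed, and the job is handed in when it is done.

Besides the shell and the picture viewer there is one more tool, called after "Request:" in YAML: its name, and indented under it one key for each argument. move_arm: Moves the arm, as the interface text tells. Its arguments: {"type":"object","properties":{"rows":{"type":"array"}},"required":["rows"]}

```bash
ls; mkdir -p pics; python3 - <<'E'
from rig import arm, viewer
import cv2
s=arm.observe(); print({k:s[k] for k in('time','ee_pos','orientation','grip_width')})
for n in("scene","side","wrist"):
    c=viewer.read_camera(n); cv2.imwrite(f"pics/a_{n}.png",c["image"]); print(n,c["vertical_fov"],c["cx"],c["cy"],c.get("camera_from_world",c.get("tool_from_camera")))
E
```

```text
pics
{'time': 0.0, 'ee_pos': array([5.49732911e-01, 6.73729849e-06, 2.10101032e-01]), 'orientation': array([-3.14041461e+00, -5.81609421e-05,  1.57079818e+00]), 'grip_width': 0.08557041145429907}
scene 49.72527380990181 253.17934918598579 199.52778758963066 [[-0.02089518  0.99977326  0.00410207  0.00417372]
 [ 0.74193704  0.01825634 -0.67022096 -0.38408784]
 [-0.67014388 -0.01096091 -0.74215028  1.40282192]
 [ 0.          0.          0.          1.        ]]
side 47.30234074242971 263.63384169004775 192.5193854460985 [[ 0.88704543 -0.46165404  0.00509455 -0.54596211]
 [-0.33312917 -0.64765331 -0.68525189  0.24932976]
 [ 0.3196488   0.60615241 -0.72828833  0.81621811]
 [ 0.          0.          0.          1.        ]]
wrist 70.84046633620012 250.74042621530143 192.74965106243803 [[ 8.00306626e-04 -9.53698142e-01 -3.00764382e-01  7.76802634e-02]
 [ 9.99999542e-01  6.05258963e-04  7.41683273e-04  7.91900135e-04]
 [-5.25301621e-04 -3.00764837e-01  9.53698190e-01 -1.62744189e-01]
 [ 0.00000000e+00  0.00000000e+00  0.00000000e+00  1.00000000e+00]]
```

View pics/a_scene.png

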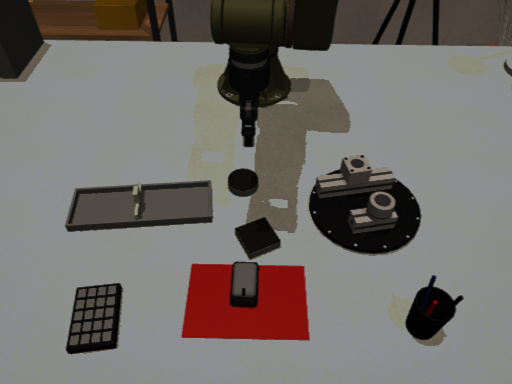

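View pics/a_side.png

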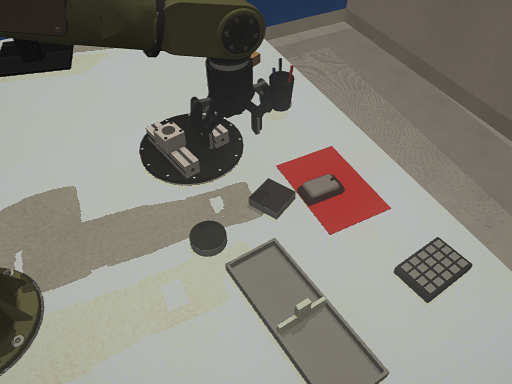

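View pics/a_wrist.png

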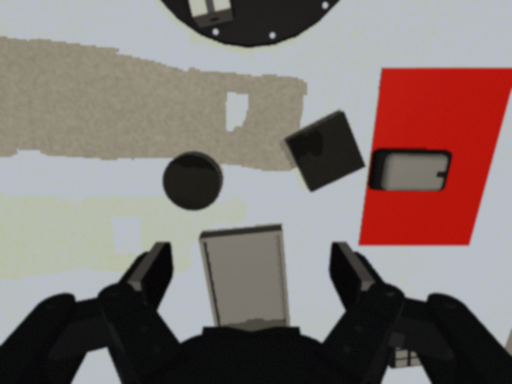

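```bash
cat > h.py <<'E'
import numpy as np, cv2
from scipy.spatial.transform import Rotation as R
def load(name):
    from rig import arm, viewer
    s=arm.observe(); c=viewer.read_camera(name)
    f=192/np.tan(np.radians(c["vertical_fov"]/2)); K=(f,c["cx"],c["cy"])
    if name=="wrist":
        T=np.eye(4); T[:3,:3]=R.from_euler('xyz',s['orientation']).as_matrix(); T[:3,3]=s['ee_pos']
        W=T@np.array(c["tool_from_camera"]); 
    else: W=np.linalg.inv(np.array(c["camera_from_world"]))
    return c["image"],K,W
def snap(name,fn):
    im,K,W=load(name); cv2.imwrite(f"pics/{fn}.png",im); np.savez(f"pics/{fn}.npz",K=K,W=W); return im
def px(fn,u,v,z):
    d=np.load(f"pics/{fn}.npz"); f,cx,cy=d['K']; W=d['W']
    r=W[:3,:3]@np.array([(u-cx)/f,(v-cy)/f,1]); o=W[:3,3]; return (o+r*(z-o[2])/r[2])*1000*np.array([1,1,1])
def proj(fn,p):
    d=np.load(f"pics/{fn}.npz"); f,cx,cy=d['K']; C=np.linalg.inv(d['W']); q=C[:3,:3]@np.array(p)+C[:3,3]; return cx+f*q[0]/q[2],cy+f*q[1]/q[2]
def crop(fn,x0,y0,x1,y1,k,out):
    im=cv2.imread(f"pics/{fn}.png")[y0:y1,x0:x1]; im=cv2.resize(im,None,fx=k,fy=k,interpolation=cv2.INTER_CUBIC)
    im=np.clip(255*(im/255.)**0.6,0,255).astype('uint8')
    for i in range(x0-x0%20+20,x1,20):
        cv2.line(im,((i-x0)*k,0),((i-x0)*k,6),(0,255,0),1); cv2.putText(im,str(i),((i-x0)*k-10,18),0,0.4,(0,200,0),1)
    for i in range(y0-y0%20+20,y1,20):
        cv2.line(im,(0,(i-y0)*k),(6,(i-y0)*k),(0,255,0),1); cv2.putText(im,str(i),(8,(i-y0)*k+4),0,0.4,(0,200,0),1)
    cv2.imwrite(f"pics/{out}.png",im)
E
python3 - <<'E'
from h import *
np.set_printoptions(precision=0,suppress=True)
snap("scene","s0");snap("side","d0");snap("wrist","w0")
for n,u,v,z in[("table",364,208,.02),("rstand",243,182,.025),("sqstand",257,236,.025),("trayL",70,215,.02),("trayR",212,200,.02),("mouse",245,284,.015),("hous",357,163,.104),("slv",381,205,.104),("div",137,190,.066)]: print(n,px("s0",u,v,z))
crop("s0",300,140,430,260,6,"c0")
E
```

```text
table [557. 278.  20.]
rstand [480. -20.  25.]
sqstand [652.  18.  25.]
trayL [ 596. -431.   20.]
trayR [540. -95.  20.]
mouse [772.  -5.  15.]
hous [487. 255. 104.]
slv [621. 288. 104.]
div [ 553. -269.   66.]
```

View pics/c0.png

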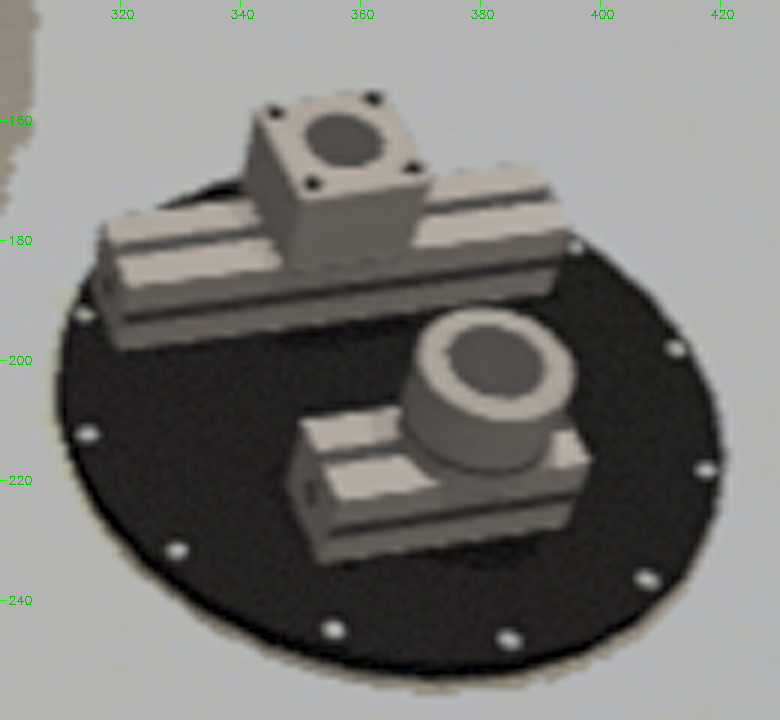

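Request:
move_arm:
  rows:
    - [0, 35, 20, 0, 0, 0, 1]
    - [0, 35, 20, 0, 0, 0, 1]
    - [0, 35, 20, 0, 0, 0, 1]
    - [0, 35, 20, 0, 0, 0, 1]
    - [0, 35, 10, 0, 0, 0, 1]
    - [0, 35, 0, 0, 0, 0, 1]
    - [0, 35, 0, 0, 0, 0, 1]
    - [0, 35, 0, 0, 0, 0, 1]
    - [0, 10, 0, 0, 0, 0, 1]
    - [0, 0, 0, 0, 0, 0, 1]

```text
time: 1.13
ee_pos: [0.5494, 0.2924, 0.2999]
orientation: [-3.141, 0.0, 1.574]
wrist_force: [-0.1, -0.7, 0.2]
grip_width: 0.0856
```

```bash
python3 - <<'E'
from h import *
snap("wrist","w1"); crop("w1",0,0,512,384,1,"w1b")
from rig import arm
print(arm.observe()['ee_pos'])
E
```

```text
[0.54973019 0.2907223  0.30010698]
```

View pics/w1b.png

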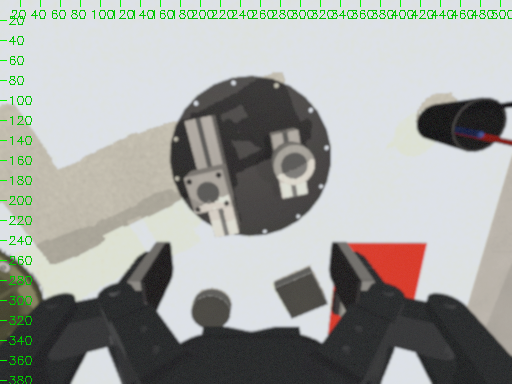

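```bash
python3 - <<'E'
from h import *
crop("w1",165,70,335,240,5 if 0 else 4,"w1c")
crop("d0",130,100,260,190,6,"d0c")
E
```

```text
(no output)
```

View pics/w1c.png

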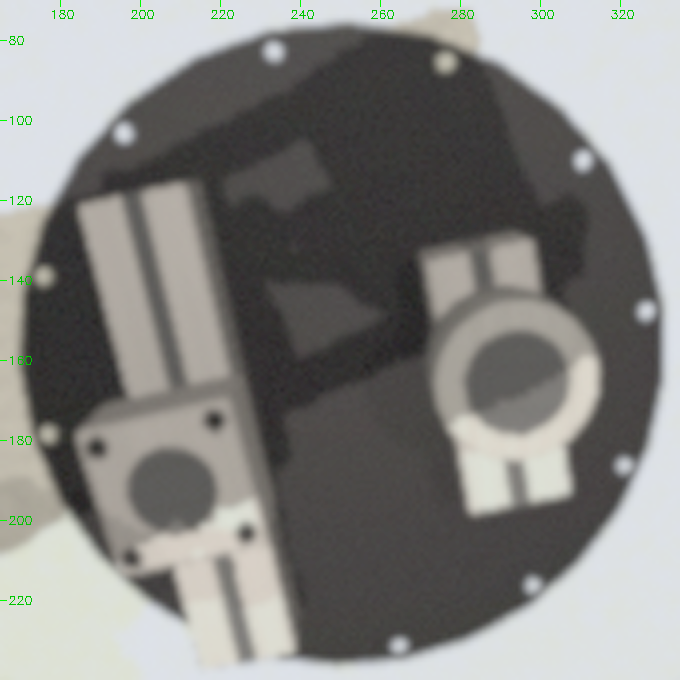

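View pics/d0c.png

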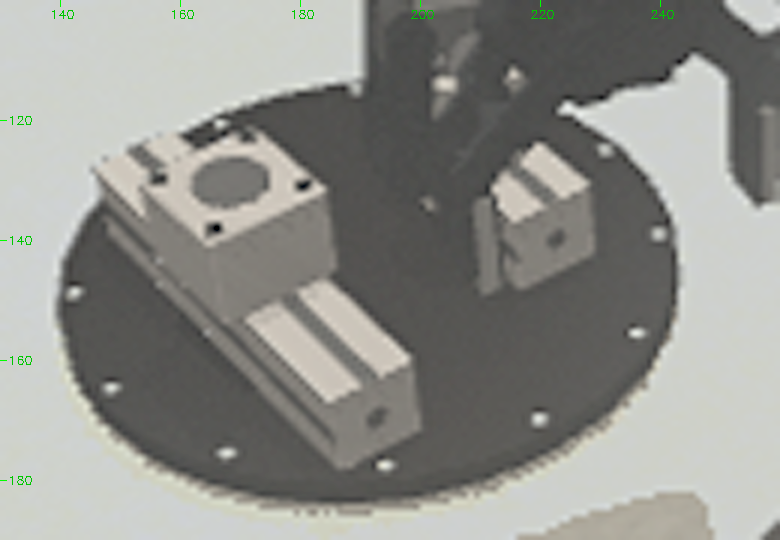

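```bash
cat >> h.py <<'E'
def cw(fn,x0,y0,k,pts,z):
    return np.array([px(fn,x0+(a+.5)/k-.5,y0+(b+.5)/k-.5,z)[:2] for a,b in pts])
def rect(P):  # corners in order; report centre, edge vectors
    c=P.mean(0); 
    for i in range(4):
        e=P[(i+1)%4]-P[i]; print("   edge len %.1f ang %.1f"%(np.hypot(*e),np.degrees(np.arctan2(e[1],e[0]))))
    print("  centre",c.round(1))
E
python3 - <<'E'
from h import *
n="w1";a=(n,165,70,4)
print("screws");rect(cw(*a,[(97,447),(214,420),(246,532),(130,557)],.104))
print("corners");rect(cw(*a,[(76,435),(230,396),(263,540),(125,577)],.104))
print("bore",cw(*a,[(172,490)],.104))
print("sleeve",cw(*a,[(517,382),(432,380),(602,380),(517,297),(517,460)],.104))
print("long");rect(cw(*a,[(78,205),(193,180),(297,652),(203,667)],.060))
print("short");rect(cw(*a,[(420,250),(533,233),(573,495),(470,515)],.060))
# scene crosscheck
b=("s0",300,140,6)
print("screws");rect(cw(*b,[(277,112),(373,98),(413,167),(312,184)],.104))
print("bore",cw(*b,[(343,140),(495,362)],.104))
print("long");rect(cw(*b,[(105,222),(540,165),(570,232),(122,287)],.060))
print("short");rect(cw(*b,[(300,420),(562,395),(590,460),(343,502)],.060))
c=("d0",130,100,6)
print("side bore",cw(*c,[(231,181)],.104))
print("screws");rect(cw(*c,[(160,178),(247,135),(303,185),(214,229)],.104))
E
```

```text
screws
   edge len 41.7 ang 13.4
   edge len 41.7 ang -76.2
   edge len 42.5 ang -167.0
   edge len 41.4 ang 102.7
  centre [490.3 257.6]
corners
   edge len 54.9 ang 14.6
   edge len 52.8 ang -78.9
   edge len 51.6 ang -164.0
   edge len 54.0 ang 104.8
  centre [490.9 258.1]
bore [[490.35744737 257.59685544]]
sleeve [[608.4318626  296.24762204]
 [579.740849   296.818529  ]
 [637.04946492 297.04631376]
 [606.95412097 324.68402805]
 [609.85189145 268.92179181]]
long
   edge len 42.7 ang 11.9
   edge len 189.2 ang -79.2
   edge len 39.4 ang -169.8
   edge len 188.0 ang 101.8
  centre [493.3 263.4]
short
   edge len 41.4 ang 8.6
   edge len 102.1 ang -78.0
   edge len 40.8 ang -168.1
   edge len 104.4 ang 102.3
  centre [609.  288.6]
screws
   edge len 41.4 ang 103.2
   edge len 41.6 ang 13.3
   edge len 42.8 ang -75.5
   edge len 42.6 ang -168.7
  centre [486.5 255.1]
bore [[486.65698713 254.77306887]
 [605.57270311 293.28390098]]
long
   edge len 190.9 ang 101.8
   edge len 40.2 ang 6.2
   edge len 190.9 ang -79.1
   edge len 37.3 ang -174.2
  centre [491.  259.8]
short
   edge len 104.6 ang 98.4
   edge len 32.9 ang 6.8
   edge len 99.4 ang -76.8
   edge len 41.5 ang -165.2
  centre [608.  285.8]
side bore [[489.50050254 255.70956783]]
screws
   edge len 41.6 ang 14.9
   edge len 42.0 ang -77.4
   edge len 41.7 ang -166.1
   edge len 41.2 ang 102.4
  centre [489.5 255.5]
```

```bash
python3 - <<'E'
from h import *
crop("w0",150,100,370,225,3,"w0c")
crop("s0",220,160,290,265,6,"s0c")
crop("s0",60,175,220,235,5,"s0t")
crop("d0",180,170,390,384,3,"d0t")
E
```

```text
(no output)
```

View pics/w0c.png

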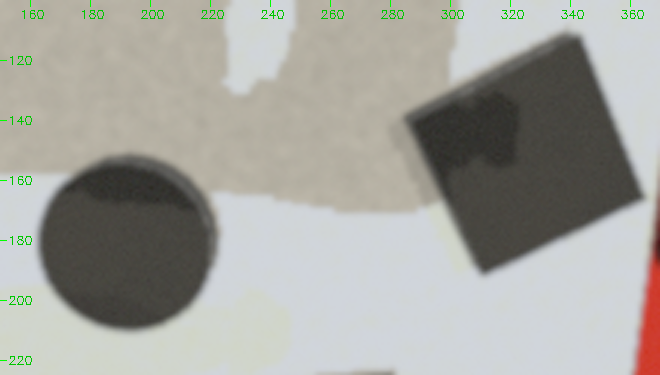

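View pics/s0c.png

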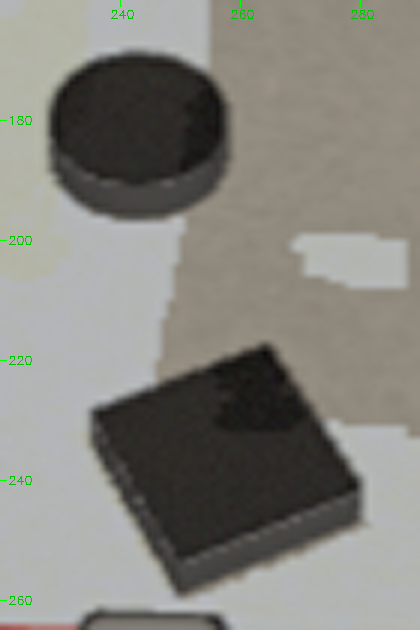

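View pics/s0t.png

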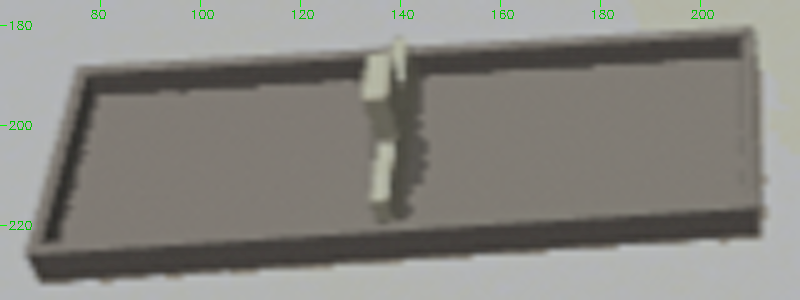

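View pics/d0t.png

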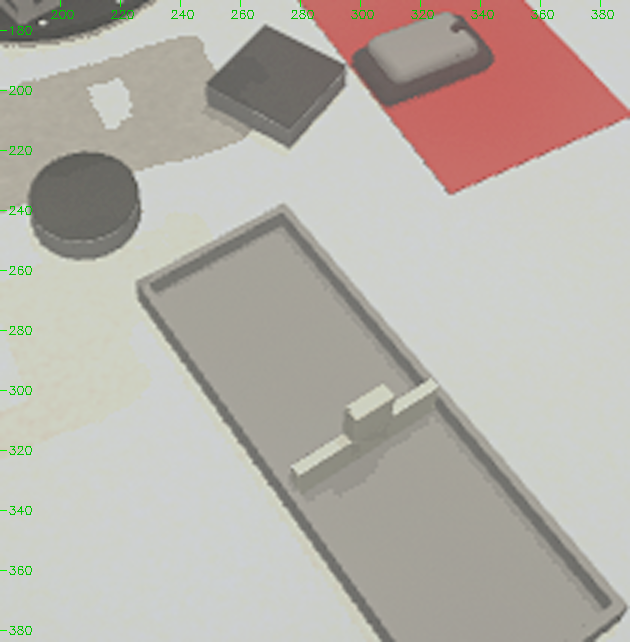

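```bash
python3 - <<'E'
from h import *
a=("w0",150,100,3)
print("round w0",cw(*a,[(40,243),(212,243),(126,160),(126,329)],.025).round(1).tolist())
rect(cw(*a,[(406,120),(578,37),(643,197),(482,273)],.025))
b=("s0",220,160,6)
print("round s0",cw(*b,[(50,118),(228,118),(138,52),(138,185)],.025).round(1).tolist())
rect(cw(*b,[(92,411),(268,344),(360,484),(180,558)],.025))
d=("d0",180,170,3)
print("round d0",cw(*d,[(29,200),(140,196),(86,152),(86,240)],.025).round(1).tolist())
rect(cw(*d,[(206,79),(267,26),(346,66),(289,131)],.025))
print("tray s0"); rect(cw("s0",60,175,5,[(78,69),(752,29),(762,209),(29,252)],.022))
print("div tab s0",cw("s0",60,175,5,[(365,56),(390,56),(385,98),(362,95)],.066).round(0).tolist())
print("div wall",cw("s0",60,175,5,[(395,40),(405,40),(390,203),(372,203)],.036).round(0).tolist())
print("div tab d0",cw(*d,[(344,408),(383,384),(392,396),(358,418)],.066).round(0).tolist())
print("div wall d0",cw(*d,[(291,468),(350,434),(352,443),(297,478),(433,377),(438,388)],.036).round(0).tolist())
print("tray d0 corners",cw(*d,[(137,287),(283,204),(625,605)],.022).round(0).tolist())
E
```

```text
round w0 [[433.8, -15.3], [510.3, -15.2], [474.4, 21.7], [469.4, -56.1]]
   edge len 77.3 ang 25.9
   edge len 75.7 ang -62.2
   edge len 76.4 ang -152.9
   edge len 77.2 ang 118.5
  centre [647.2  22. ]
round s0 [[471.2, -59.6], [469.3, 16.9], [429.2, -23.4], [509.9, -20.3]]
   edge len 76.6 ang 117.4
   edge len 76.3 ang 27.3
   edge len 75.8 ang -62.2
   edge len 76.8 ang -152.1
  centre [646.7  18.2]
round d0 [[433.2, -8.0], [504.5, -40.8], [486.0, 14.3], [455.7, -58.6]]
   edge len 74.9 ang 23.2
   edge len 75.1 ang -63.1
   edge len 80.7 ang -151.9
   edge len 81.8 ang 112.7
  centre [646.9  18.7]
tray s0
   edge len 340.5 ang 96.2
   edge len 121.5 ang 7.4
   edge len 342.4 ang -84.2
   edge len 118.8 ang -173.4
  centre [ 551.7 -267.8]
div tab s0 [[540.0, -283.0], [540.0, -271.0], [567.0, -268.0], [565.0, -279.0]]
div wall [[500.0, -283.0], [500.0, -278.0], [606.0, -263.0], [606.0, -271.0]]
div tab d0 [[536.0, -270.0], [565.0, -267.0], [565.0, -276.0], [540.0, -279.0]]
div wall d0 [[498.0, -276.0], [540.0, -273.0], [538.0, -279.0], [498.0, -283.0], [606.0, -263.0], [605.0, -271.0]]
tray d0 corners [[472.0, -108.0], [593.0, -92.0], [629.0, -429.0]]
```

Request:
move_arm:
  rows:
    - [-30, -17, -30, 0, 0, 6.7, 1]
    - [-31, -17, -30, 0, 0, 6.7, 1]
    - [0, 0, -35, 0, 0, 0, 1]
    - [0, 0, -35, 0, 0, 0, 1]
    - [0, 0, -25, 0, 0, 0, 1]
    - [0, 0, -20, 0, 0, 0, 1]
    - [0, 0, -20, 0, 0, 0, 1]
    - [0, 0, -15, 0, 0, 0, 1]
    - [0, 0, -8, 0, 0, 0, 1]
    - [0, 0, 0, 0, 0, 0, 1]

```text
time: 2.02
ee_pos: [0.4948, 0.2581, 0.0875]
orientation: [-3.139, 0.001, 1.802]
wrist_force: [0.0, 0.3, -0.5]
grip_width: 0.0853
```

```bash
python3 - <<'E'
from h import *
from rig import arm
s=arm.observe(); print(s['time'],s['ee_pos'],s['orientation'],s['wrist_force'])
snap("scene","s1"); crop("s1",300,110,430,240,5,"s1c")
snap("wrist","w2"); 
E
```

```text
2.0167 [0.49481391 0.25813814 0.08750109] [-3.13915882e+00  5.61165860e-04  1.80156946e+00] [ 0.02282717  0.29482632 -0.47484756]
```

View pics/s1c.png

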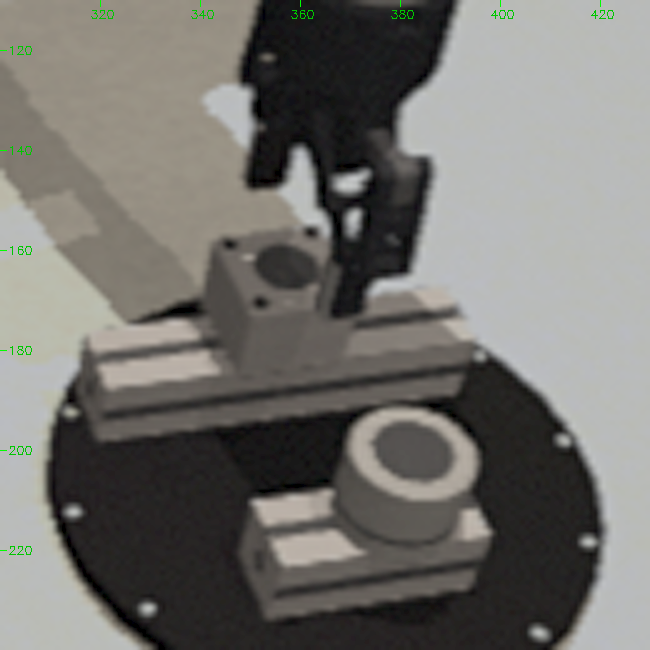

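View pics/w2.png

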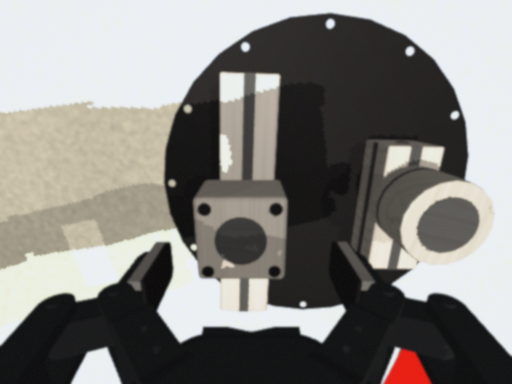

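```bash
python3 - <<'E'
from h import *
for p in [(.4948,.2581,.0875),(.4948,.2581,.104),(.4895,.2565,.104)]: print(proj("w2",p),proj("s1",p))
print("screws");rect(np.array([px("w2",u,v,.104)[:2] for u,v in[(204,209),(276,209),(277,271),(208,271)]]))
print(px("w2",241,241,.104))
E
```

```text
(np.float64(248.12436586869111), np.float64(230.11671872672042)) (np.float64(357.3282945672528), np.float64(170.2488532420694))
(np.float64(247.87152753469954), np.float64(241.86638902503643)) (np.float64(358.64323474741326), np.float64(165.26457337082888))
(np.float64(238.79221988119153), np.float64(242.36718377857832)) (np.float64(357.64469982702053), np.float64(163.7375334801555))
screws
   edge len 42.1 ang 13.3
   edge len 41.9 ang -74.2
   edge len 43.5 ang -166.7
   edge len 41.8 ang 103.8
  centre [490.8 257.6]
[490.60478188 257.71090588 104.        ]
```

Request:
move_arm:
  rows:
    - [-4, -0.5, -4, 0, 0, 0, 1]
    - [0, 0, 0, 0, 0, 0, 0.6]
    - [0, 0, 0, 0, 0, 0, 0.2]
    - [0, 0, 0, 0, 0, 0, 0]
    - [0, 0, 0, 0, 0, 0, 0]
    - [0, 0, 0, 0, 0, 0, 0]

```text
time: 2.62
ee_pos: [0.4913, 0.259, 0.085]
orientation: [3.141, -0.0, 1.803]
wrist_force: [-1.5, -0.0, -0.9]
grip_width: 0.0259
```

```bash
python3 - <<'E'
from h import *
from rig import arm
s=arm.observe(); print(s['time'],s['ee_pos'],s['orientation'],s['wrist_force'],s['grip_width'])
snap("scene","s2"); crop("s2",300,110,430,240,5,"s2c")
snap("wrist","w3"); snap("side","d3")
print(arm.observe()['grip_width'])
E
```

```text
2.6167 [0.49131593 0.25902422 0.08499735] [ 3.14134003e+00 -4.42017634e-05  1.80290451e+00] [-1.46832238 -0.01780572 -0.92941852] 0.02594443000489953
0.0021117058179382117
```

View pics/s2c.png

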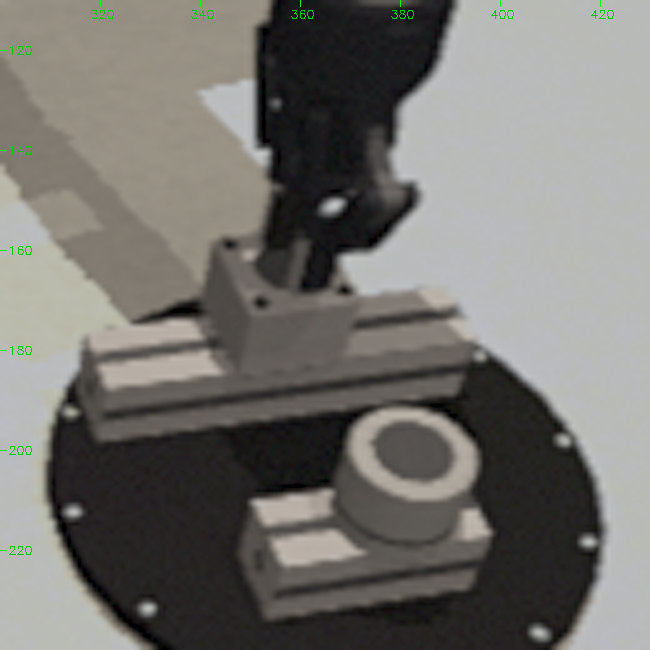

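View pics/w3.png

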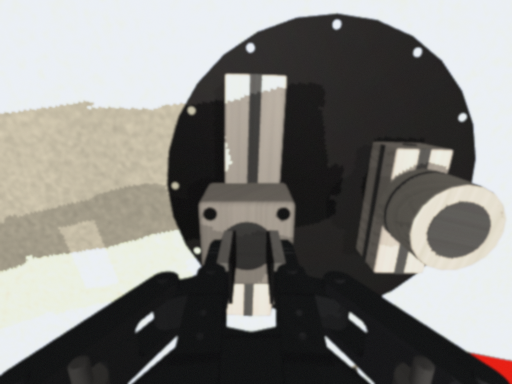

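View pics/d3.png

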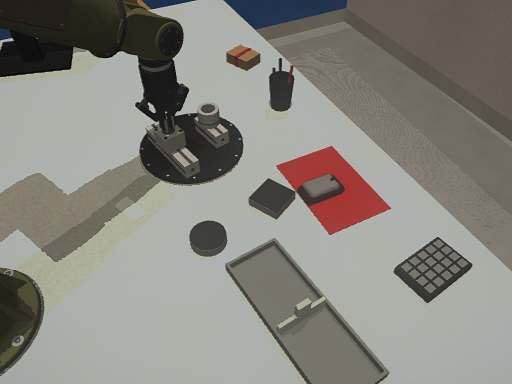

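```bash
python3 - <<'E'
from h import *
from rig import arm
s=arm.observe(); print(s['time'],s['ee_pos'],s['orientation'],s['wrist_force'],s['grip_width'],s['qpos'])
snap("wrist","w4"); crop("w4",180,170,330,300,5,"w4c")
snap("scene","s4"); crop("s4",330,130,400,200,9,"s4c")
snap("side","d4"); crop("d4",130,50,230,180,5,"d4c")
for dz in(-.019,0,.02,.04): print(dz, proj("w4",s['ee_pos']+np.array([0,0,dz])),proj("s4",s['ee_pos']+np.array([0,0,dz])),proj("d4",s['ee_pos']+np.array([0,0,dz])))
E
```

```text
2.7667 [0.49129302 0.25900487 0.0848529 ] [ 3.14150450e+00 -3.26443821e-05  1.80280307e+00] [-0.14245299 -0.33143892 -0.38478545] 0.0021117058179382117 [4.19206871e-01 4.46469901e-01 1.63273836e+00 1.79365848e-05
 1.06229170e+00 1.87191401e-01]
-0.019 (np.float64(249.2302749940401), np.float64(219.117354501086)) (np.float64(355.8129132089543), np.float64(175.61056067050492)) (np.float64(170.7121359794831), np.float64(140.9925770229979))
0 (np.float64(249.09495296247613), np.float64(230.4384243514492)) (np.float64(357.28101663968755), np.float64(170.04036579554585)) (np.float64(169.54843487199508), np.float64(134.98306459227305))
0.02 (np.float64(248.91928017288038), np.float64(245.135247173555)) (np.float64(358.8714362198186), np.float64(164.00608591524093)) (np.float64(168.29047299992234), np.float64(128.48677662025443))
0.04 (np.float64(248.69586545523688), np.float64(263.8261698179367)) (np.float64(360.51012680673887), np.float64(157.78865891532706)) (np.float64(166.99725142307324), np.float64(121.80840268750775))
```

View pics/w4c.png

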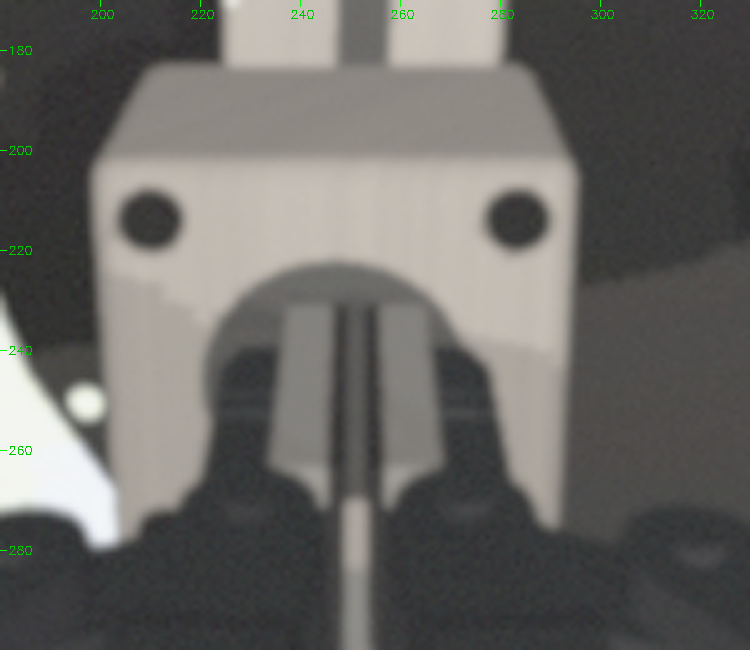

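View pics/s4c.png

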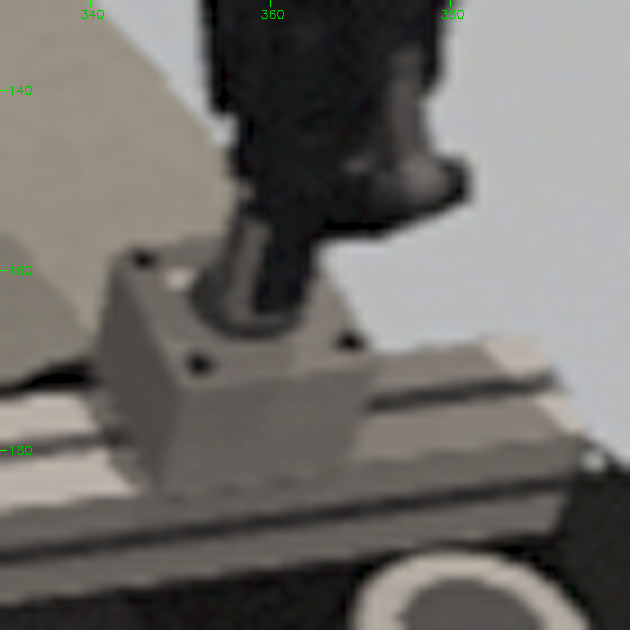

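View pics/d4c.png

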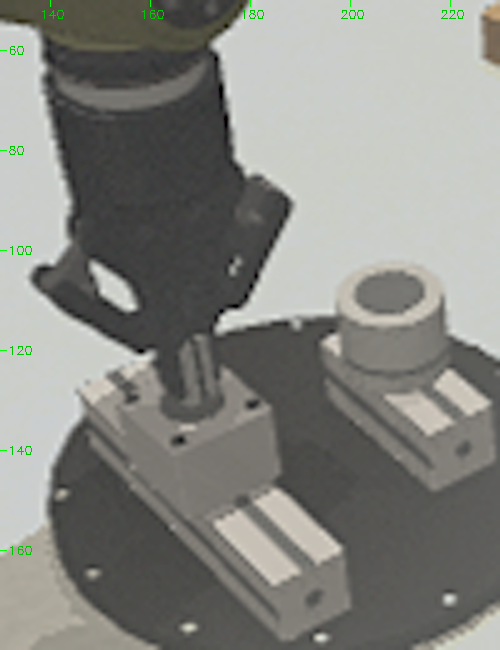

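```bash
python3 - <<'E'
from h import *
t=np.array([.4948,.2581,.0875]); a=np.radians(13.2); j=np.array([np.cos(a),np.sin(a),0]); b=np.array([-np.sin(a),np.cos(a),0])
for s in(1,-1):
  for w in(.043,.05):
   for z in(-.01,.01,.03,.05): print(s,w,z,[np.round(proj(n,t+s*w*j+np.array([0,0,z])),0) for n in("s1","w2")])
E
```

```text
1 0.043 -0.01 [array([363., 186.]), array([310., 224.])]
1 0.043 0.01 [array([365., 180.]), array([316., 237.])]
1 0.043 0.03 [array([367., 174.]), array([324., 253.])]
1 0.043 0.05 [array([369., 167.]), array([335., 274.])]
1 0.05 -0.01 [array([364., 188.]), array([320., 224.])]
1 0.05 0.01 [array([366., 182.]), array([327., 237.])]
1 0.05 0.03 [array([368., 176.]), array([337., 253.])]
1 0.05 0.05 [array([370., 169.]), array([349., 274.])]
-1 0.043 -0.01 [array([350., 161.]), array([187., 224.])]
-1 0.043 0.01 [array([352., 155.]), array([180., 237.])]
-1 0.043 0.03 [array([353., 149.]), array([171., 253.])]
-1 0.043 0.05 [array([355., 143.]), array([159., 274.])]
-1 0.05 -0.01 [array([349., 160.]), array([177., 224.])]
-1 0.05 0.01 [array([351., 154.]), array([169., 237.])]
-1 0.05 0.03 [array([352., 147.]), array([158., 253.])]
-1 0.05 0.05 [array([354., 141.]), array([145., 274.])]
```

```bash
python3 - <<'E'
from h import *
crop("w2",120,220,400,384,2,"w2z")
crop("s1",330,110,400,190,7,"s1z")
E
```

```text
(no output)
```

View pics/s1z.png

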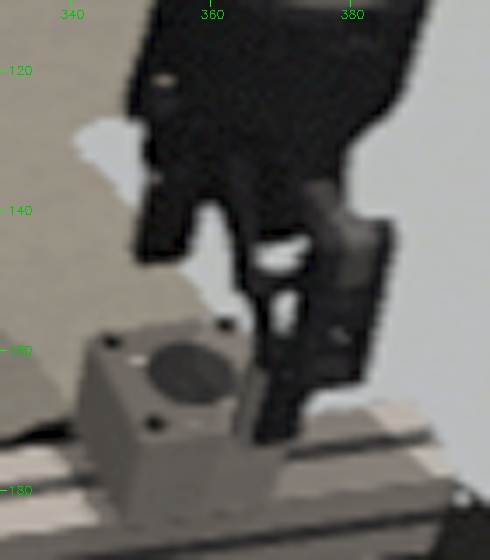

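View pics/w2z.png

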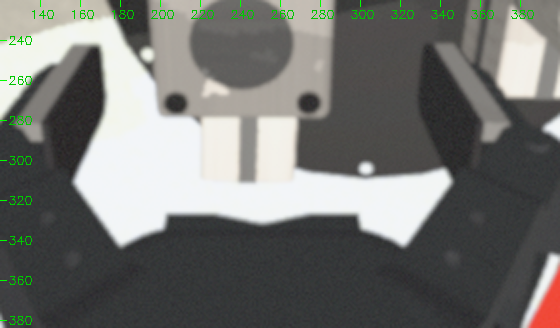

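Request:
move_arm:
  rows:
    - [0, 0, 10, 0, 0, 0, 1]
    - [0, 0, 0, 0, 0, 0, 1]
    - [0, 0, 0, 0, 0, 0, 1]
    - [0, 0, 0, 0, 0, 0, 1]
    - [0, 0, 0, 0, 0, 0, 1]
    - [0, 0, 0, 0, 0, 0, 1]

```text
time: 3.42
ee_pos: [0.4912, 0.2589, 0.0947]
orientation: [-3.141, 0.0, 1.803]
wrist_force: [0.0, 1.1, 0.3]
grip_width: 0.0722
```

Request:
move_arm:
  rows:
    - [-0.5, -1, -10, 0, 0, 0, 1]
    - [0, 0, -10, 0, 0, 0, 1]
    - [0, 0, -10, 0, 0, 0, 1]
    - [0, 0, -10, 0, 0, 0, 1]
    - [0, 0, -8, 0, 0, 0, 1]
    - [0, 0, 0, 0, 0, 0, 1]

```text
time: 3.92
ee_pos: [0.4898, 0.2576, 0.0445]
orientation: [-3.138, 0.001, 1.803]
wrist_force: [-0.2, 0.1, 0.1]
grip_width: 0.0858
```

```bash
python3 - <<'E'
from h import *
from rig import arm
s=arm.observe(); print(s['time'],s['ee_pos'],s['orientation'],s['wrist_force'],s['grip_width'])
snap("wrist","w5"); crop("w5",100,150,400,340,2,"w5c")
snap("scene","s5"); crop("s5",330,110,400,190,7,"s5c")
E
```

```text
3.9167 [0.48980571 0.25755776 0.04450458] [-3.13840735e+00  6.15148647e-04  1.80287793e+00] [-0.19522561  0.11977006  0.07582648] 0.0857651480526531
```

View pics/w5c.png

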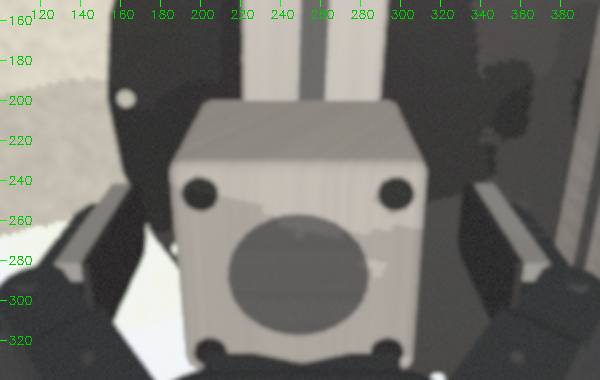

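View pics/s5c.png

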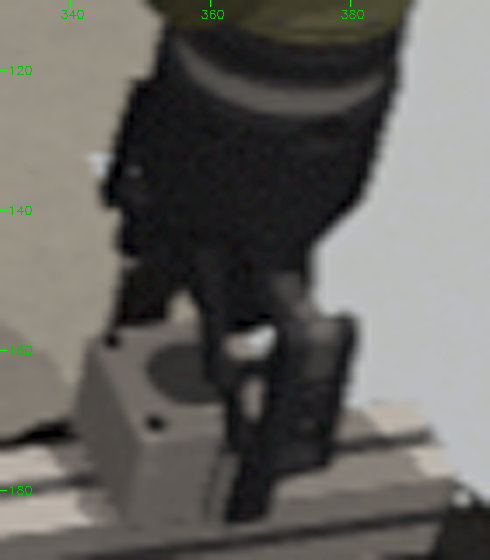

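Request:
move_arm:
  rows:
    - [0, 0, 0, 0, 0, 0, 0]
    - [0, 0, 0, 0, 0, 0, 0]
    - [0, 0, 0, 0, 0, 0, 0]
    - [0, 0, 0, 0, 0, 0, 0]
    - [0, 0, 0, 0, 0, 0, 0]
    - [0, 0, 0, 0, 0, 0, 0]

```text
time: 4.52
ee_pos: [0.4911, 0.2581, 0.0476]
orientation: [3.14, -0.0, 1.803]
wrist_force: [-0.9, -0.6, 5.7]
grip_width: 0.0551
```

Request:
move_arm:
  rows:
    - [0, 0, 8, 0, 0, 0, 0]
    - [0, 0, 15, 0, 0, 0, 0]
    - [0, 0, 25, 0, 0, 0, 0]
    - [0, 0, 25, 0, 0, 0, 0]
    - [0, 0, 0, 0, 0, 0, 0]

```text
time: 4.93
ee_pos: [0.4925, 0.2588, 0.1249]
orientation: [3.135, -0.001, 1.803]
wrist_force: [1.2, -0.0, -1.7]
grip_width: 0.0552
```

```bash
python3 - <<'E'
from h import *
from rig import arm
s=arm.observe(); print(s['time'],s['ee_pos'],s['orientation'],s['wrist_force'],s['grip_width'])
snap("wrist","w6"); crop("w6",100,150,400,384,2,"w6c")
snap("scene","s6"); crop("s6",300,90,430,240,4,"s6c")
snap("side","d6"); crop("d6",130,50,260,190,4,"d6c")
E
```

```text
4.9333 [0.49245637 0.25877179 0.12485559] [ 3.13490009e+00 -1.26810655e-03  1.80288331e+00] [ 1.22650311 -0.03785561 -1.73222739] 0.05516724382577672
```

View pics/w6c.png

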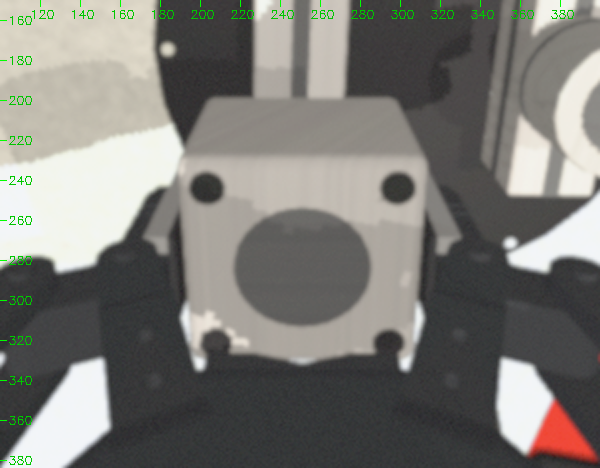

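View pics/d6c.png

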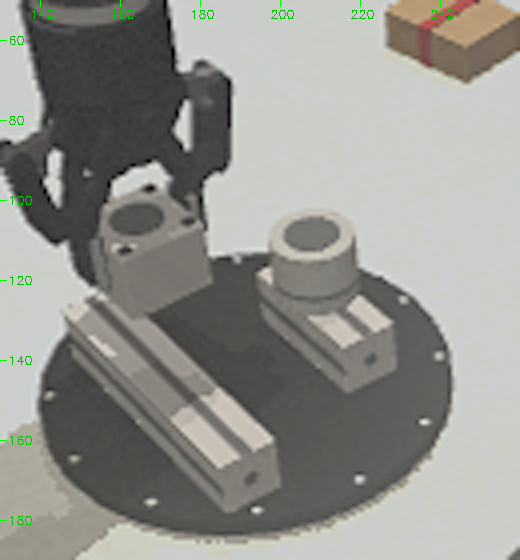

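Request:
move_arm:
  rows:
    - [10, -15, 10, 0, 0, 1.8, 0]
    - [20, -30, 5, 0, 0, 1.8, 0]
    - [20, -30, 0, 0, 0, 1.8, 0]
    - [20, -30, 0, 0, 0, 1.8, 0]
    - [20, -30, 0, 0, 0, 1.8, 0]
    - [20, -30, 0, 0, 0, 1.8, 0]
    - [20, -30, 0, 0, 0, 1.8, 0]
    - [16, -25, -10, 0, 0, 1.5, 0]
    - [8, -19, -10, 0, 0, 0, 0]
    - [0, 0, 0, 0, 0, 0, 0]

```text
time: 5.92
ee_pos: [0.6443, 0.0151, 0.1104]
orientation: [-3.136, -0.002, 2.045]
wrist_force: [-0.6, 0.3, -2.6]
grip_width: 0.0554
```

Request:
move_arm:
  rows:
    - [0, 0, -20, 0, 0, 0, 0]
    - [0, 0, -20, 0, 0, 0, 0]
    - [0, 0, 0, 0, 0, 0, 0]
    - [0, 0, 0, 0, 0, 0, 0]

```text
time: 6.25
ee_pos: [0.6437, 0.0193, 0.0733]
orientation: [-3.138, -0.002, 2.049]
wrist_force: [0.8, 0.1, -2.5]
grip_width: 0.0552
```

```bash
python3 - <<'E'
from h import *
from rig import arm
s=arm.observe(); print(s['time'],s['ee_pos'],s['orientation'],s['wrist_force'],s['grip_width'])
snap("wrist","w7"); crop("w7",100,150,400,384,2,"w7c")
snap("scene","s7"); crop("s7",220,160,310,265,6,"s7c")
snap("side","d7"); crop("d7",220,130,340,230,6,"d7c")
E
```

```text
6.25 [0.64371444 0.01925266 0.0732615 ] [-3.13838490e+00 -1.82337166e-03  2.04907332e+00] [ 0.76206314  0.05187236 -2.52392466] 0.055219860272813164
```

View pics/w7c.png

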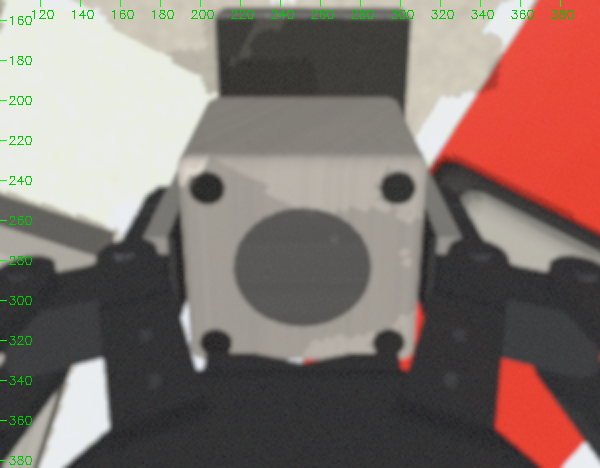

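View pics/s7c.png

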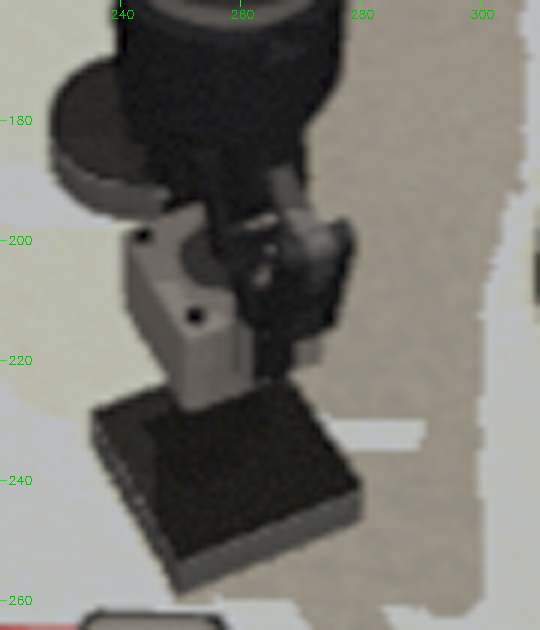

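View pics/d7c.png

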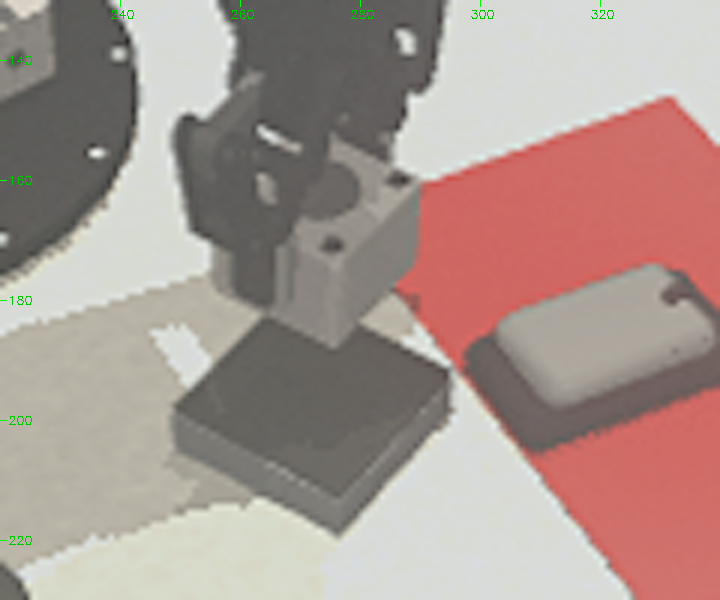

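```bash
python3 - <<'E'
from h import *
t=np.array([643.7,19.25]); z=.1297
P=cw("w7",100,150,2,[(207,188),(398,187),(388,342),(216,342)],z); rect(P); print(cw("w7",100,150,2,[(302,267)],z)-t)
for n,pts in(("s7",(220,160,[(144,236),(195,315)])),("d7",(220,130,[(333,244),(399,180)]))):
    Q=cw(n,pts[0],pts[1],6,pts[2],z); e=Q[1]-Q[0]; print(n,Q.round(1).tolist(),np.hypot(*e),np.degrees(np.arctan2(e[1],e[0])))
    m=Q.mean(0); u=e/np.hypot(*e); v=np.array([-u[1],u[0]]); print("centre",m+v*20.9)
# bottom corner of housing lowest in images: z=.0857
print(cw("s7",220,160,6,[(188,412)],.0857),cw("d7",220,130,6,[(333,347)],.0857))
a=np.radians(27.4);c=np.array([643.7,19.25]);u=np.array([np.cos(a),np.sin(a)]);v=np.array([-u[1],u[0]])
print("expected corner",c+28*u-28*v)
E
```

```text
edge len 41.9 ang 27.9
   edge len 41.9 ang -62.8
   edge len 41.7 ang -152.4
   edge len 41.7 ang 117.4
  centre [645.3  19.3]
[[1.3212183  0.40119408]]
s7 [[633.4, -11.9], [669.7, 7.0]] 40.954541789692 27.52567004162309
centre [641.88524069  16.09132909]
d7 [[637.7, -8.0], [674.5, 10.2]] 41.1542265870285 26.362609748402196
centre [646.82209204  19.83001569]
[[677.67114755   4.80274901]] [[634.9438061  -15.26472152]]
expected corner [681.44442476   7.27676319]
```

Request:
move_arm:
  rows:
    - [2, 1, -15, 0, 0, 0, 0]
    - [0, 0, -15, 0, 0, 0, 0]
    - [0, 0, -15, 0, 0, 0, 0]
    - [0, 0, -9, 0, 0, 0, 0]
    - [0, 0, -4, 0, 0, 0, 0]
    - [0, 0, 0, 0, 0, 0, 0]

```text
time: 6.9
ee_pos: [0.6464, 0.02, 0.0159]
orientation: [-3.141, -0.001, 2.049]
wrist_force: [-0.0, 0.1, -1.9]
grip_width: 0.0553
```

```bash
python3 - <<'E'
from h import *
from rig import arm
s=arm.observe(); print(s['time'],s['ee_pos'],s['orientation'],s['wrist_force'],s['grip_width'])
snap("wrist","w8"); crop("w8",100,150,400,384,2,"w8c")
snap("scene","s8"); crop("s8",220,180,310,265,7,"s8c")
snap("side","d8"); crop("d8",230,140,330,230,7,"d8c")
E
```

```text
6.9 [0.64642299 0.02004216 0.0158739 ] [-3.14050652e+00 -6.01960460e-04  2.04896594e+00] [-0.02445518  0.109598   -1.93975578] 0.05528216036409253
```

View pics/w8c.png

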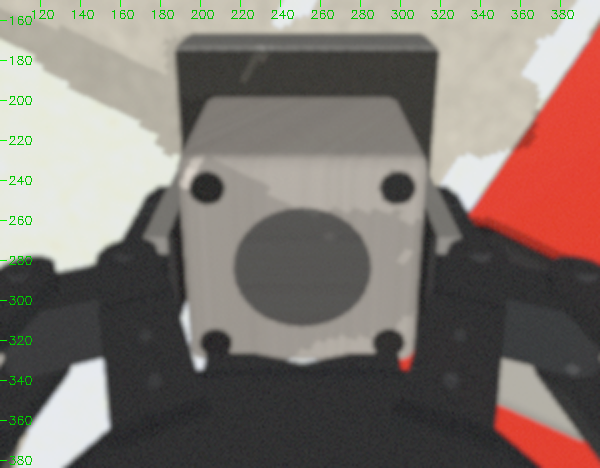

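View pics/s8c.png

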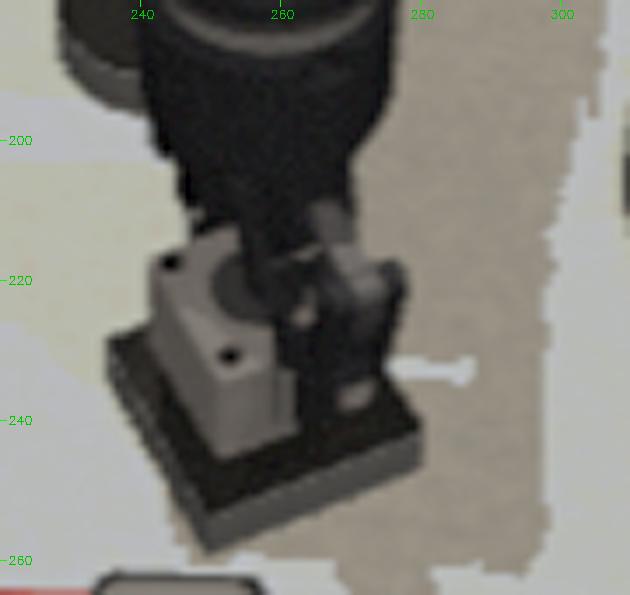

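View pics/d8c.png

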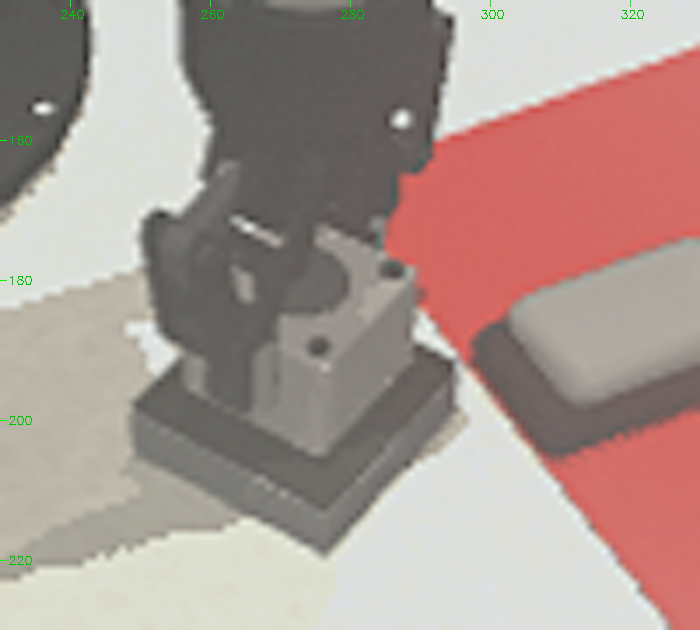

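```bash
python3 - <<'E'
from h import *
a=np.radians(27.5);u=np.array([np.cos(a),np.sin(a)]);v=np.array([-u[1],u[0]]);M=np.array([u,v])
zb=.0283
def f(n,x0,y0,k,H,S):
    h=cw(n,x0,y0,k,H,zb)@M.T; s=cw(n,x0,y0,k,S,.025)@M.T; print(n,"H",h.round(1).tolist(),"S",s.round(1).tolist())
f("s8",220,180,7,[(224,458)],[(210,512),(107,338),(420,432)])
f("d8",230,140,7,[(319,455)],[(326,508),(133,405),(455,365)])
f("w8",100,150,2,[(207,97),(395,97)],[(176,51),(438,51)])
E
```

```text
s8 H [[606.1, -308.4]] S [[620.8, -320.5], [543.1, -320.7], [622.7, -245.9]]
d8 H [[558.3, -307.1]] S [[543.3, -320.0], [543.7, -243.3], [620.2, -320.1]]
w8 H [[555.9, -254.3], [611.2, -254.3]] S [[547.0, -241.2], [623.6, -241.3]]
```

Request:
move_arm:
  rows:
    - [0.5, 0.3, -1, 0, 0, 0, 0]
    - [0, 0, -1, 0, 0, 0, 0]
    - [0, 0, -1, 0, 0, 0, 0]
    - [0, 0, 0, 0, 0, 0, 0]

```text
time: 7.38
ee_pos: [0.6472, 0.0203, 0.0137]
orientation: [-3.142, -0.0, 2.049]
wrist_force: [0.5, 0.5, -3.0]
grip_width: 0.0554
```

Request:
move_arm:
  rows:
    - [0, 0, -0.7, 0, 0, 0, 0]
    - [0, 0, 0, 0, 0, 0, 0]

```text
time: 7.55
ee_pos: [0.6472, 0.0203, 0.013]
orientation: [-3.141, -0.0, 2.049]
wrist_force: [0.4, 0.6, -2.4]
grip_width: 0.0553
```

Request:
move_arm:
  rows:
    - [0, 0, -0.7, 0, 0, 0, 0]
    - [0, 0, 0, 0, 0, 0, 0]

```text
time: 7.72
ee_pos: [0.6473, 0.0203, 0.0126]
orientation: [3.141, 0.0, 2.049]
wrist_force: [-2.8, 0.9, 0.6]
grip_width: 0.0548
```

Request:
move_arm:
  rows:
    - [0, 0, 0, 0, 0, 0, 0.75]
    - [0, 0, 0, 0, 0, 0, 0.8]
    - [0, 0, 0, 0, 0, 0, 0.9]
    - [0, 0, 0, 0, 0, 0, 1]
    - [0, 0, 5, 0, 0, 0, 1]
    - [0, 0, 15, 0, 0, 0, 1]
    - [0, 0, 25, 0, 0, 0, 1]
    - [0, 0, 35, 0, 0, 0, 1]
    - [0, 0, 25, 0, 0, 0, 1]
    - [0, 0, 0, 0, 0, 0, 1]

```text
time: 8.55
ee_pos: [0.6496, 0.0203, 0.1241]
orientation: [3.134, 0.004, 2.049]
wrist_force: [1.2, -0.5, 0.6]
grip_width: 0.0855
```

```bash
python3 - <<'E'
from h import *
from rig import arm
s=arm.observe(); print(s['time'],s['ee_pos'],s['orientation'],s['wrist_force'],s['grip_width'])
snap("wrist","w9"); crop("w9",150,100,350,330,3,"w9c")
snap("scene","s9"); crop("s9",220,180,310,265,7,"s9c")
snap("side","d9"); crop("d9",230,140,330,230,7,"d9c")
E
```

```text
8.55 [0.64957602 0.02026926 0.12408587] [3.13359552 0.00437064 2.04892416] [ 1.21819851 -0.50446017  0.6279752 ] 0.08545289096873213
```

View pics/w9c.png

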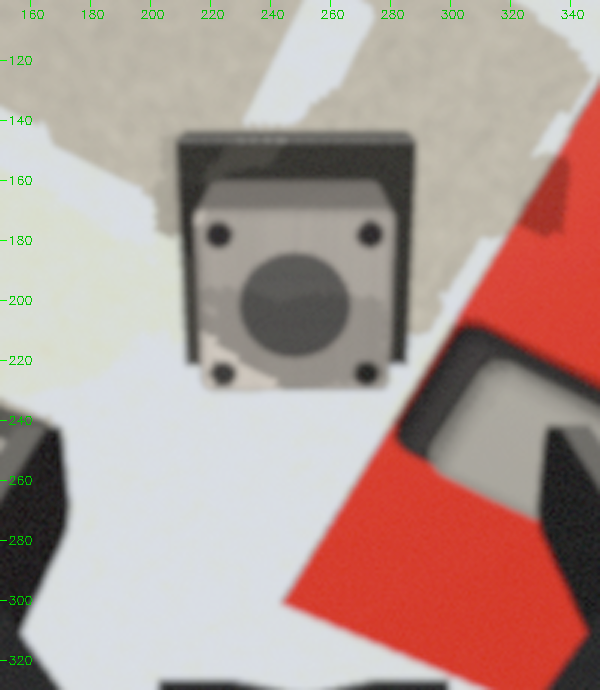

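View pics/s9c.png

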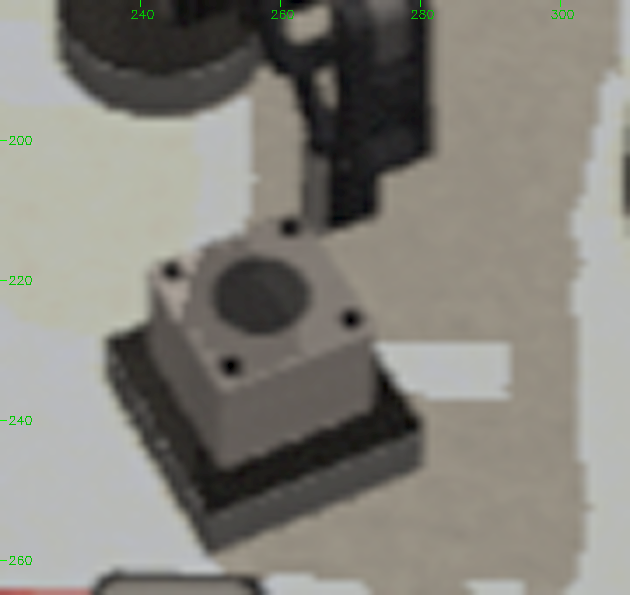

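View pics/d9c.png

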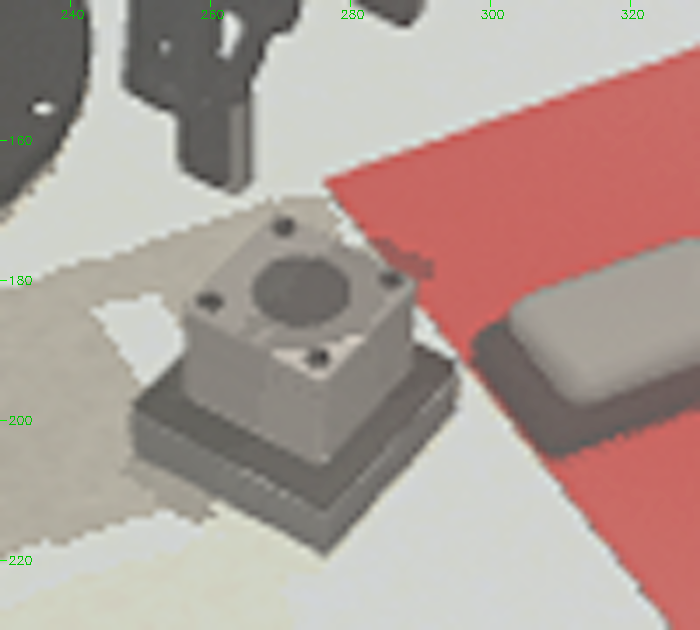

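```bash
python3 - <<'E'
from h import *
a=np.radians(27.5);u=np.array([np.cos(a),np.sin(a)]);v=np.array([-u[1],u[0]]);M=np.array([u,v])
def f(n,x0,y0,k,H,S,B):
    h=cw(n,x0,y0,k,H,.069)@M.T; s=cw(n,x0,y0,k,S,.025)@M.T; b=cw(n,x0,y0,k,B,.025)@M.T; print(n,"Htop",h.mean(0).round(1),"ang",np.degrees(np.arctan2(h[1,1]-h[0,1],h[1,0]-h[0,0])).round(1),"bottom",b.round(1).tolist(),"S",s.round(1).tolist())
f("w9",150,100,3,[(219,235),(370,235),(366,373),(222,373)],[(179,143),(415,143)],[(208,181),(383,181)])
f("s9",220,180,7,[(172,271),(232,366),(351,319),(290,228)],[(210,512),(107,338),(420,432)],[(225,468),(375,405)])
f("d9",230,140,7,[(209,301),(284,227),(392,280),(318,358)],[(326,508),(133,405),(457,365)],[(319,463),(185,388),(412,366)])
E
```

```text
w9 Htop [ 584.7 -281.7] ang -0.2 bottom [[556.5, -254.1], [613.7, -254.2]] S [[547.7, -241.7], [623.6, -241.9]]
s9 Htop [ 581. -283.] ang 0.4 bottom [[607.7, -308.8], [606.7, -253.9]] S [[620.8, -320.5], [543.1, -320.7], [622.7, -245.9]]
d9 Htop [ 582.7 -282.4] ang -0.5 bottom [[557.9, -307.5], [559.8, -252.8], [611.5, -308.7]] S [[543.3, -320.0], [543.7, -243.3], [620.6, -320.7]]
```

Request:
move_arm:
  rows:
    - [-5, 20, 0, 0, 0, -2, 1]
    - [-5, 35, 0, 0, 0, -2, 1]
    - [-5, 35, 0, 0, 0, -2, 1]
    - [-5, 35, 0, 0, 0, -2, 1]
    - [-5, 35, 0, 0, 0, -2, 1]
    - [-5, 35, 0, 0, 0, -2, 1]
    - [-5, 35, 0, 0, 0, -2, 1]
    - [-5, 30, 0, 0, 0, -1.4, 1]
    - [-1, 16, 0, 0, 0, 0, 1]
    - [0, 0, 0, 0, 0, 0, 1]

```text
time: 9.53
ee_pos: [0.605, 0.2992, 0.1158]
orientation: [-3.139, 0.0, 1.784]
wrist_force: [0.6, -0.2, -0.0]
grip_width: 0.0854
```

```bash
python3 - <<'E'
from h import *
from rig import arm
s=arm.observe(); print(s['time'],s['ee_pos'],s['orientation'],s['joint_velocities'].round(2))
snap("wrist","w10"); crop("w10",100,0,400,300,2,"w10c")
E
```

```text
9.5333 [0.60495525 0.29916479 0.11578626] [-3.13949898e+00  6.51151143e-05  1.78400585e+00] [-0.07 -0.02  0.03 -0.01 -0.01 -0.05]
```

View pics/w10c.png

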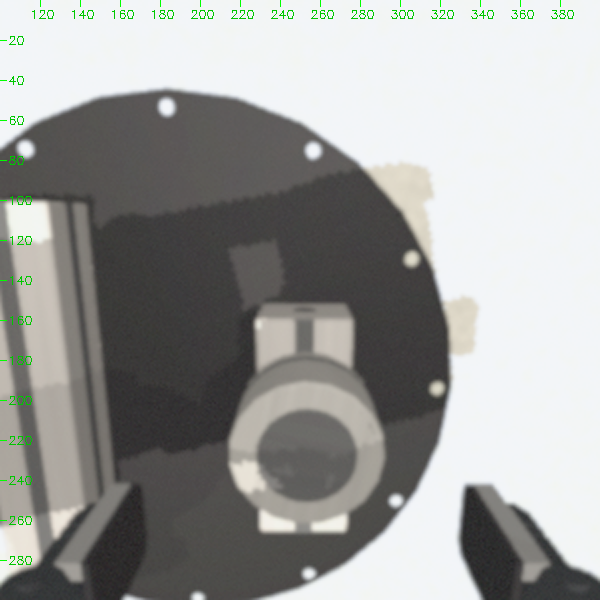

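```bash
python3 - <<'E'
from h import *
print(cw("w10",100,0,2,[(307,454),(306.5,452)],.104))
print(cw("w10",100,0,2,[(167,105),(25,150),(313,150),(410,259),(437,388)],.02))
rect(cw("w10",100,0,2,[(256,318),(353,318),(348,532),(259,532)],.06))
E
```

```text
[[608.30369866 297.09336571]
 [607.96585517 297.80773014]]
[[522.83490465 407.20274585]
 [464.02495268 376.12491018]
 [588.29059412 403.11089579]
 [642.82898698 366.92856943]
 [673.24045597 308.79110881]]
   edge len 39.6 ang 12.3
   edge len 100.1 ang -77.4
   edge len 41.3 ang -167.7
   edge len 100.2 ang 101.6
  centre [609.4 287.4]
```

Request:
move_arm:
  rows:
    - [2, -1, -10, 0, 0, 0, 1]
    - [1.2, -1, -20, 0, 0, 0, 1]
    - [0, 0, -20, 0, 0, 0, 1]
    - [0, 0, -12, 0, 0, 0, 1]
    - [0, 0, -9, 0, 0, 0, 1]
    - [0, 0, 0, 0, 0, 0, 1]
    - [0, 0, 0, 0, 0, 0, 1]

```text
time: 10.17
ee_pos: [0.6097, 0.2938, 0.0465]
orientation: [-3.141, 0.0, 1.78]
wrist_force: [1.0, -0.0, 0.5]
grip_width: 0.0854
```

```bash
python3 - <<'E'
from h import *
from rig import arm
s=arm.observe(); print(s['time'],s['ee_pos'],s['orientation'],s['wrist_force'])
snap("wrist","w11"); crop("w11",100,100,400,384,2,"w11c")
E
```

```text
10.1667 [0.60971826 0.29378096 0.04649686] [-3.14144665e+00  4.67778313e-05  1.77962335e+00] [ 0.99851182 -0.02466807  0.53328175]
```

View pics/w11c.png

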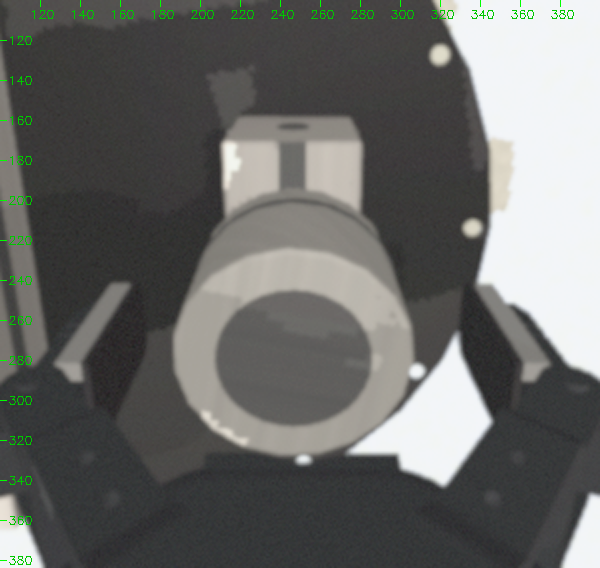

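```bash
python3 - <<'E'
from h import *
print(cw("w11",100,100,2,[(294,357),(293.5,352)],.104)-np.array([609.7,293.8]))
E
```

```text
[[-1.47025506  3.32950717]
 [-1.84957196  4.59676857]]
```

Request:
move_arm:
  rows:
    - [-1.5, 3.5, -1, 0, 0, 0, 1]
    - [0, 0, 0, 0, 0, 0, 0]
    - [0, 0, 0, 0, 0, 0, 0]
    - [0, 0, 0, 0, 0, 0, 0]
    - [0, 0, 0, 0, 0, 0, 0]
    - [0, 0, 0, 0, 0, 0, 0]
    - [0, 0, 0, 0, 0, 0, 0]

```text
time: 10.8
ee_pos: [0.6082, 0.2981, 0.0462]
orientation: [3.14, -0.0, 1.78]
wrist_force: [-2.5, -0.1, 5.7]
grip_width: 0.0549
```

Request:
move_arm:
  rows:
    - [0, 0, 8, 0, 0, 0, 0]
    - [0, 0, 15, 0, 0, 0, 0]
    - [0, 0, 25, 0, 0, 0, 0]
    - [0, 0, 25, 0, 0, 0, 0]
    - [0, 0, 0, 0, 0, 0, 0]

```text
time: 11.22
ee_pos: [0.6097, 0.2984, 0.1242]
orientation: [3.134, -0.001, 1.78]
wrist_force: [0.4, 0.5, -1.0]
grip_width: 0.055
```

```bash
python3 - <<'E'
from h import *
from rig import arm
s=arm.observe(); print(s['time'],s['ee_pos'],s['orientation'],s['wrist_force'],s['grip_width'])
snap("wrist","w12"); crop("w12",100,100,400,384,2,"w12c")
snap("side","d12"); crop("d12",130,50,260,190,4,"d12c")
E
```

```text
11.2167 [0.60970658 0.2984364  0.1242369 ] [ 3.13437578e+00 -1.27193138e-03  1.78014179e+00] [ 0.35338634  0.54200858 -0.96402243] 0.05504794860949093
```

View pics/w12c.png

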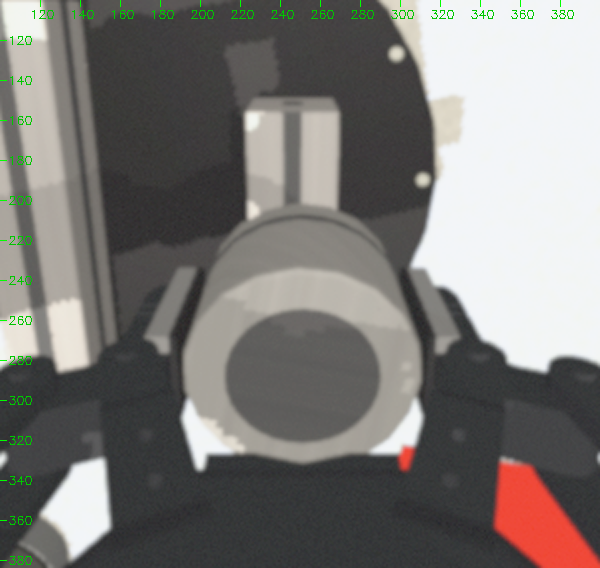

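View pics/d12c.png

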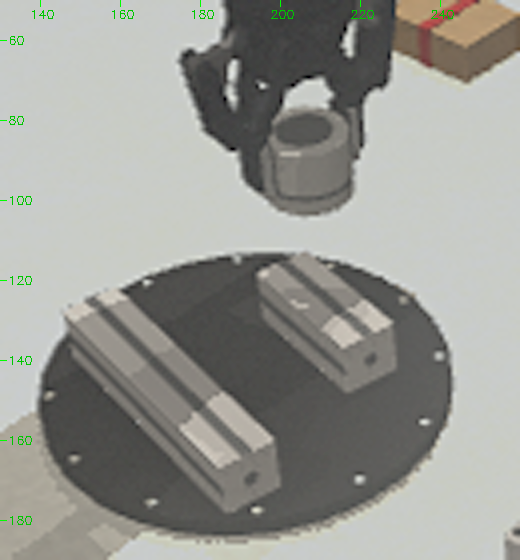

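Request:
move_arm:
  rows:
    - [-7, -17, 5, 0, 0, 0, 0]
    - [-15, -35, 0, 0, 0, 0, 0]
    - [-15, -35, 0, 0, 0, 0, 0]
    - [-15, -35, 0, 0, 0, 0, 0]
    - [-15, -35, 0, 0, 0, 0, 0]
    - [-15, -35, 0, 0, 0, 0, 0]
    - [-15, -35, 0, 0, 0, 0, 0]
    - [-15, -35, 0, 0, 0, 0, 0]
    - [-15, -35, 0, 0, 0, 0, 0]
    - [-9, -17, 0, 0, 0, 0, 0]

```text
time: 12.15
ee_pos: [0.4697, -0.019, 0.1222]
orientation: [-3.139, -0.0, 1.779]
wrist_force: [-0.8, -0.0, -2.2]
grip_width: 0.055
```

Request:
move_arm:
  rows:
    - [-1.5, -3, -20, 0, 0, 0, 0]
    - [0, 0, -20, 0, 0, 0, 0]
    - [0, 0, -20, 0, 0, 0, 0]
    - [0, 0, -20, 0, 0, 0, 0]
    - [0, 0, -15, 0, 0, 0, 0]
    - [0, 0, -10, 0, 0, 0, 0]
    - [0, 0, 0, 0, 0, 0, 0]
    - [0, 0, 0, 0, 0, 0, 0]

```text
time: 12.82
ee_pos: [0.4701, -0.0192, 0.0181]
orientation: [-3.14, -0.0, 1.78]
wrist_force: [0.7, -0.2, -1.5]
grip_width: 0.0547
```

```bash
python3 - <<'E'
from h import *
from rig import arm
s=arm.observe(); print(s['time'],s['ee_pos'],s['orientation'],s['wrist_force'],s['grip_width'])
snap("wrist","w13"); crop("w13",100,100,400,384,2,"w13c")
snap("scene","s13"); crop("s13",200,130,290,215,7,"s13c")
snap("side","d13"); crop("d13",160,180,260,270,7,"d13c")
E
```

```text
12.8167 [ 0.4700922  -0.01919953  0.01809479] [-3.14023742e+00 -4.31795644e-04  1.78014923e+00] [ 0.72489828 -0.2104893  -1.46557446] 0.05465402253605129
```

View pics/w13c.png

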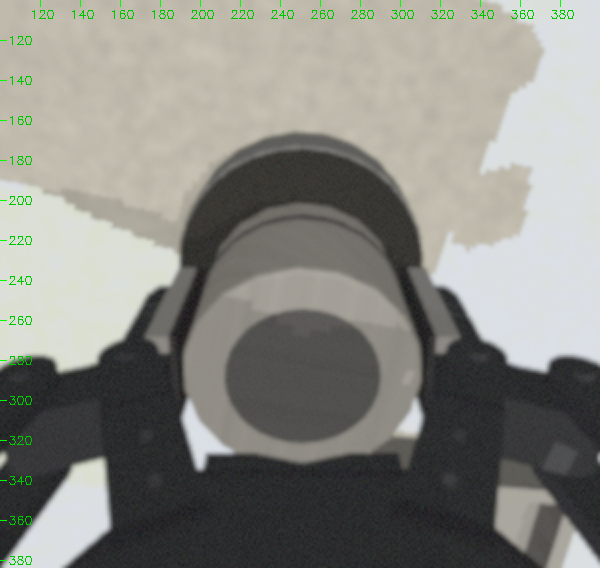

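View pics/s13c.png

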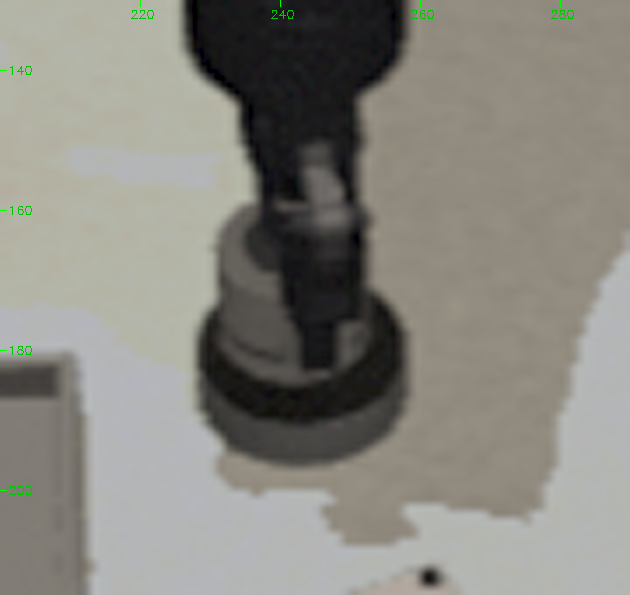

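View pics/d13c.png

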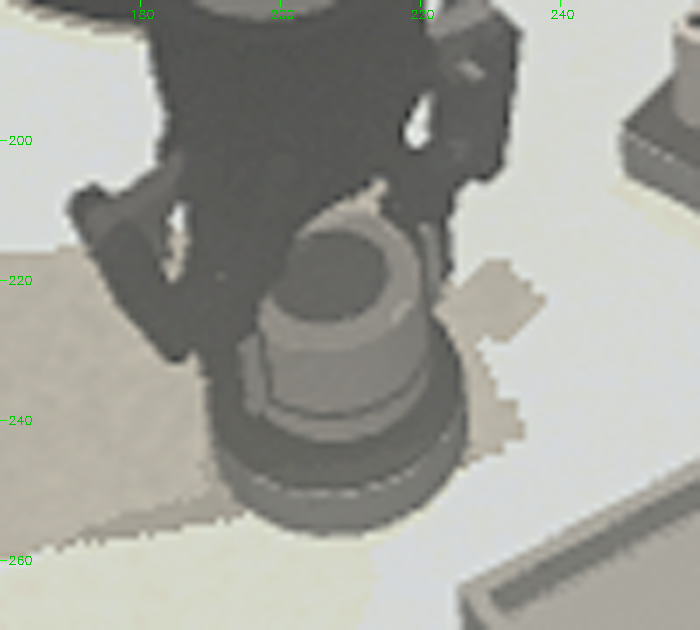

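```bash
python3 - <<'E'
from h import *
zb=.0319
p=lambda n,a,pt,z: cw(n,*a,[pt],z)[0].round(1)
a=(100,100,2)
print("w stand far",p("w13",a,(301,150),.025),"sleeve far",p("w13",a,(301,204),zb), "L/R stand",p("w13",a,(182,250),.025),p("w13",a,(420,250),.025),"sleeve top c",p("w13",a,(302.5,376),zb+.044))
a=(200,130,7)
print("s stand near",p("s13",a,(300,421),.025),"LR",p("s13",a,(199,345),.025),p("s13",a,(406,345),.025),"sleeve near",p("s13",a,(285,382),zb),"L R",p("s13",a,(218,330),zb),p("s13",a,(370,330),zb))
a=(160,180,7)
print("d stand near",p("d13",a,(338,493),.025),"LR",p("d13",a,(213,400),.025),p("d13",a,(466,410),.025),"sleeve near",p("d13",a,(338,440),zb),"sl bore",p("d13",a,(331,276),zb+.044))
E
```

```text
w stand far [462.6  19.6] sleeve far [465.7   5.4] L/R stand [432.7 -19.8] [505.9  -4.2] sleeve top c [471.6 -20.2]
s stand near [507.4 -20.8] LR [469.8 -59.5] [467.9  16.9] sleeve near [494.7 -26.6] L R [468.7 -52.3] [467.3   3.5]
d stand near [454.5 -59. ] LR [434.1  -9.6] [500.7 -48.3] sleeve near [460.5 -46. ] sl bore [472.4 -22.1]
```

Request:
move_arm:
  rows:
    - [0, 1.2, -3, 0, 0, 0, 0]
    - [0, 0, -2, 0, 0, 0, 0]
    - [0, 0, -1, 0, 0, 0, 0]
    - [0, 0, 0, 0, 0, 0, 0]

```text
time: 13.3
ee_pos: [0.4703, -0.018, 0.0123]
orientation: [-3.141, -0.0, 1.78]
wrist_force: [-0.3, -0.4, -1.9]
grip_width: 0.0551
```

Request:
move_arm:
  rows:
    - [0, 0, -0.8, 0, 0, 0, 0]
    - [0, 0, 0, 0, 0, 0, 0]

```text
time: 13.47
ee_pos: [0.4705, -0.018, 0.0116]
orientation: [-3.142, 0.0, 1.78]
wrist_force: [0.2, 1.1, -1.5]
grip_width: 0.0544
```

Request:
move_arm:
  rows:
    - [0, 0, -0.7, 0, 0, 0, 0]
    - [0, 0, 0, 0, 0, 0, 0]

```text
time: 13.63
ee_pos: [0.4705, -0.0181, 0.0112]
orientation: [3.141, 0.0, 1.78]
wrist_force: [-2.3, -0.4, 3.5]
grip_width: 0.0552
```

```bash
python3 - <<'E'
from h import *
from rig import arm
s=arm.observe(); print(s['time'],s['ee_pos'],s['orientation'],s['wrist_force'],s['grip_width'])
snap("wrist","w14"); crop("w14",170,140,330,240,4,"w14c")
snap("side","d14"); crop("d14",170,190,250,270,8,"d14c")
E
```

```text
13.6333 [ 0.470531   -0.01805946  0.01122832] [3.14143436e+00 5.84115431e-05 1.78011133e+00] [-2.31209627 -0.40912258  3.48998054] 0.05522934389335107
```

View pics/w14c.png

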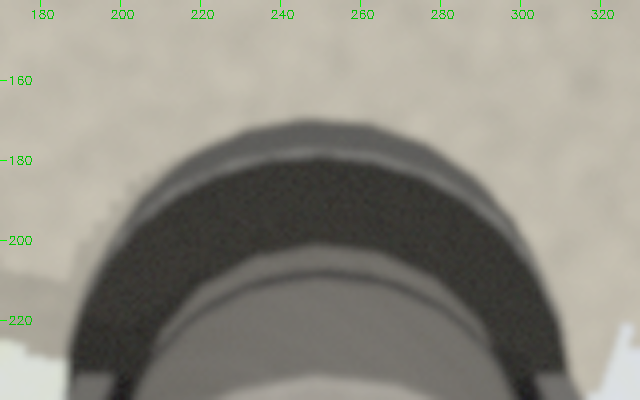

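View pics/d14c.png

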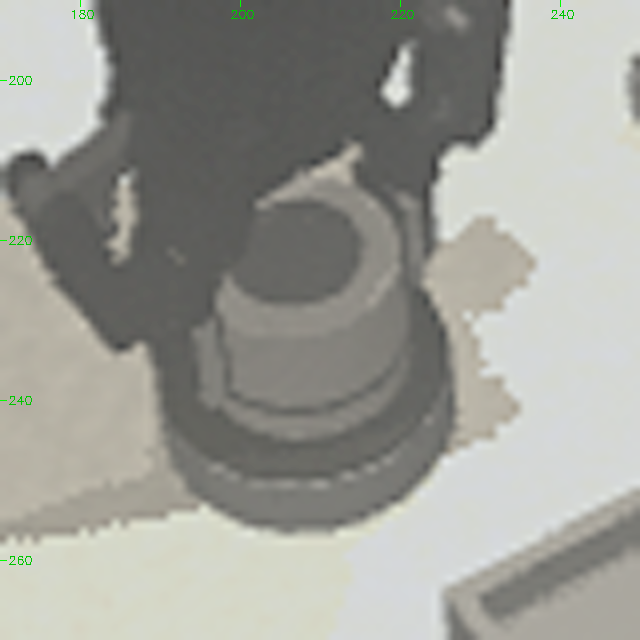

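```bash
python3 - <<'E'
from h import *
p=lambda n,a,pt,z=.025: cw(n,*a,[pt],z)[0]
A=(170,140,4); print(np.hypot(*(p("w14",A,(320,152))-p("w14",A,(320,245)))), "centers", p("w14",A,(320,245)))
D=(170,190,8); print(np.hypot(*(p("d14",D,(307,482))-p("d14",D,(300,438)))))
print("L/R", np.hypot(*(p("d14",D,(155,380))-p("d14",D,(205,380)))),np.hypot(*(p("d14",D,(410,360))-p("d14",D,(453,360)))))
E
```

```text
13.994523340177029 centers [465.61275914   6.9901225 ]
14.390546721975744
L/R 13.24919493140659 11.460801859286075
```

Request:
move_arm:
  rows:
    - [0, 0, 0, 0, 0, 0, 0.75]
    - [0, 0, 0, 0, 0, 0, 0.8]
    - [0, 0, 0, 0, 0, 0, 0.9]
    - [0, 0, 0, 0, 0, 0, 1]
    - [0, 0, 5, 0, 0, 0, 1]
    - [0, 0, 15, 0, 0, 0, 1]
    - [0, 0, 25, 0, 0, 0, 1]
    - [0, 0, 35, 0, 0, 0, 1]
    - [0, 0, 35, 0, 0, 0, 1]
    - [0, -20, 20, 0, 0, 0, 1]

```text
time: 14.57
ee_pos: [0.4712, -0.0366, 0.1499]
orientation: [3.138, 0.001, 1.782]
wrist_force: [0.3, -0.5, 0.1]
grip_width: 0.0857
```

```bash
python3 - <<'E'
from h import *
from rig import arm
s=arm.observe(); print(s['time'],s['ee_pos'],s['orientation'],s['wrist_force'],s['grip_width'])
snap("wrist","w15"); crop("w15",0,0,512,384,1,"w15c")
snap("scene","s15"); crop("s15",200,130,290,215,7,"s15c")
E
```

```text
14.5667 [ 0.47123239 -0.03662108  0.14986066] [3.13783503e+00 9.50979027e-04 1.78217878e+00] [ 0.29961891 -0.4922752   0.05262644] 0.08568742993604056
```

View pics/w15c.png

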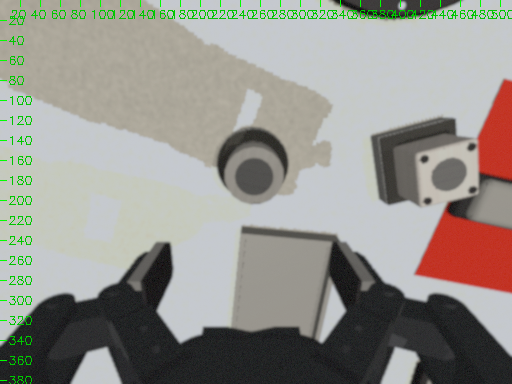

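View pics/s15c.png

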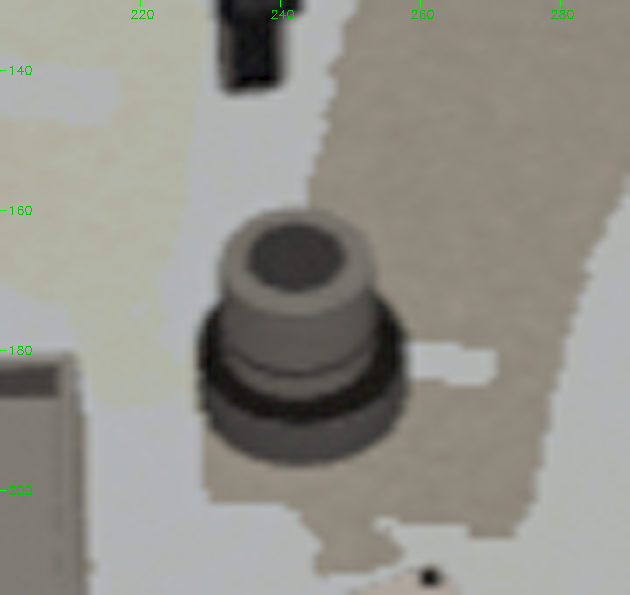

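```bash
python3 - <<'E'
from h import *
a=(200,130,7)
P=cw("s15",*a,[(300,421),(298,396),(199,345),(406,345),(222,350),(375,350)],.025);print(P.round(1))
print(cw("s15",*a,[(297,257)],.069))
E
```

```text
[[507.4 -20.8]
 [495.  -22. ]
 [469.8 -59.5]
 [467.9  16.9]
 [472.2 -50.9]
 [470.8   5.5]]
[[468.32451557 -22.68330785]]
```

Request:
move_arm:
  rows:
    - [12, -34, 0, 0, 0, -1, 1]
    - [12, -34, 0, 0, 0, -1, 1]
    - [12, -34, 0, 0, 0, -1, 1]
    - [12, -34, 0, 0, 0, -1, 1]
    - [12, -34, 0, 0, 0, -1, 1]
    - [12, -34, 0, 0, 0, -1, 1]
    - [10, -34, 0, 0, 0, 0, 1]
    - [0, 0, 0, 0, 0, 0, 1]
    - [0, 0, 0, 0, 0, 0, 1]

```text
time: 15.42
ee_pos: [0.552, -0.2769, 0.1442]
orientation: [-3.14, -0.001, 1.673]
wrist_force: [-0.5, 0.3, -0.3]
grip_width: 0.0855
```

```bash
python3 - <<'E'
from h import *
from rig import arm
s=arm.observe(); print(s['time'],s['ee_pos'],s['orientation'],s['wrist_force'],s['grip_width'])
snap("wrist","w16"); crop("w16",100,0,400,300,2,"w16c")
E
```

```text
15.4167 [ 0.5520019  -0.27685222  0.14419743] [-3.13982435e+00 -1.40562959e-03  1.67329226e+00] [-0.50475996  0.32963774 -0.30037154] 0.08546097455846545
```

View pics/w16c.png

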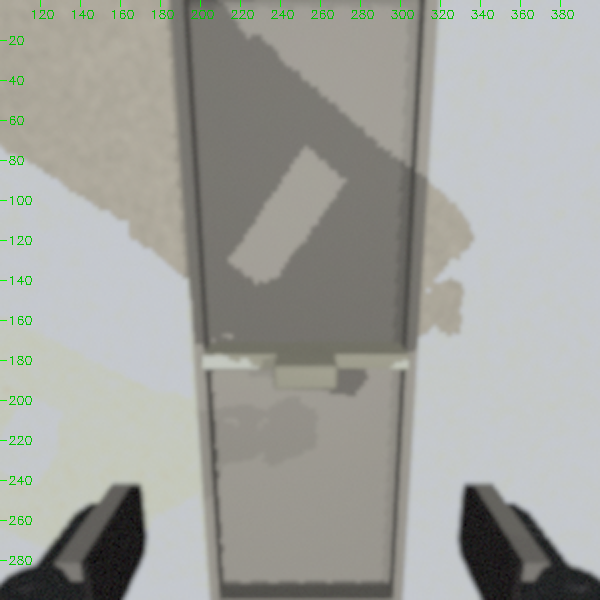

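```bash
python3 - <<'E'
from h import *
a=("w16",100,0,2)
rect(cw(*a,[(275,365),(338,365),(337,390),(275,390)],.066))
# outer tray edges at top z=.022
L=cw(*a,[(171,10),(208,580)],.022);Rr=cw(*a,[(436,10),(403,580)],.022)
for e in(L,Rr): d=e[0]-e[1]; print(e.round(1).tolist(),np.degrees(np.arctan2(d[1],d[0])))
# inner wall edges
print("inner floor end",cw(*a,[(305,583)],.006),"wall top inner end",cw(*a,[(305,598)],.022))
print("div wall",cw(*a,[(205,369),(408,369)],.036).round(1).tolist())
E
```

```text
edge len 29.1 ang 5.9
   edge len 12.1 ang -85.1
   edge len 29.1 ang -174.1
   edge len 12.1 ang 95.1
  centre [ 554.3 -270.8]
[[476.5, -116.9], [508.9, -421.0]] 96.08030932317652
[[596.2, -104.6], [629.8, -408.4]] 96.3208037663967
inner floor end [[ 570.63793026 -429.13655074]] wall top inner end [[ 570.46168206 -428.08992566]]
div wall [[502.4, -280.4], [607.6, -269.5]]
```

Request:
move_arm:
  rows:
    - [2.3, 6, -30, 0, 0, 0, 1]
    - [0, 0, -30, 0, 0, 0, 1]
    - [0, 0, -25, 0, 0, 0, 1]
    - [0, 0, -20, 0, 0, 0, 1]
    - [0, 0, -12, 0, 0, 0, 1]
    - [0, 0, -5, 0, 0, 0, 1]
    - [0, 0, 0, 0, 0, 0, 1]
    - [0, 0, 0, 0, 0, 0, 0]

```text
time: 16.13
ee_pos: [0.5552, -0.2699, 0.025]
orientation: [3.141, 0.001, 1.676]
wrist_force: [-0.6, -0.1, 1.2]
grip_width: 0.0756
```

Request:
move_arm:
  rows:
    - [0, 0, 0, 0, 0, 0, 0]
    - [0, 0, 0, 0, 0, 0, 0]
    - [0, 0, 0, 0, 0, 0, 0]
    - [0, 0, 0, 0, 0, 0, 0]
    - [0, 0, 0, 0, 0, 0, 0]
    - [0, 0, 0, 0, 0, 0, 0]

```text
time: 16.63
ee_pos: [0.5532, -0.2707, 0.0251]
orientation: [-3.139, -0.0, 1.675]
wrist_force: [-18.9, 0.2, 16.6]
grip_width: 0.0284
```

Request:
move_arm:
  rows:
    - [-1.5, 0, 1, 0, 0, 0, 0]
    - [0, 0, 0, 0, 0, 0, 0]

```text
time: 16.8
ee_pos: [0.553, -0.2704, 0.0253]
orientation: [3.141, 0.0, 1.675]
wrist_force: [-5.3, -2.5, 3.0]
grip_width: 0.0287
```

Good; slide −39 mm along the tray axis.

Request:
move_arm:
  rows:
    - [0.4, -4, 0, 0, 0, 0, 0]
    - [0.8, -8, 0, 0, 0, 0, 0]
    - [0.8, -8, 0, 0, 0, 0, 0]
    - [0.8, -8, 0, 0, 0, 0, 0]
    - [0.8, -8, 0, 0, 0, 0, 0]
    - [0.3, -3, 0, 0, 0, 0, 0]
    - [0, 0, 0, 0, 0, 0, 0]

```text
time: 17.38
ee_pos: [0.5572, -0.3098, 0.0252]
orientation: [3.141, 0.001, 1.675]
wrist_force: [-4.2, -1.9, 5.0]
grip_width: 0.0287
```

Request:
move_arm:
  rows:
    - [0, 0, 0, 0, 0, 0, 0.6]
    - [0, 0, 0, 0, 0, 0, 0.8]
    - [0, 0, 0, 0, 0, 0, 1]
    - [0, 0, 5, 0, 0, 0, 1]
    - [0, 0, 20, 0, 0, 0, 1]
    - [0, 0, 35, 0, 0, 0, 1]
    - [0, 0, 35, 0, 0, 0, 1]
    - [0, 10, 35, 0, 0, 0, 1]
    - [0, 20, 20, 0, 0, 0, 1]
    - [0, 0, 0, 0, 0, 0, 1]

```text
time: 18.22
ee_pos: [0.5589, -0.2774, 0.1809]
orientation: [3.135, 0.004, 1.677]
wrist_force: [1.4, -0.3, 0.9]
grip_width: 0.0853
```

```bash
python3 - <<'E'
from h import *
from rig import arm
s=arm.observe(); print(s['time'],s['ee_pos'],s['orientation'],s['wrist_force'],s['grip_width'])
snap("wrist","w17"); crop("w17",100,0,400,300,2,"w17c")
snap("scene","s17"); crop("s17",60,165,220,240,5,"s17c")
E
```

```text
18.2167 [ 0.55894434 -0.27736261  0.18085479] [3.13479255 0.00420464 1.67712585] [ 1.39096873 -0.25159418  0.93540604] 0.08531351467938954
```

View pics/w17c.png

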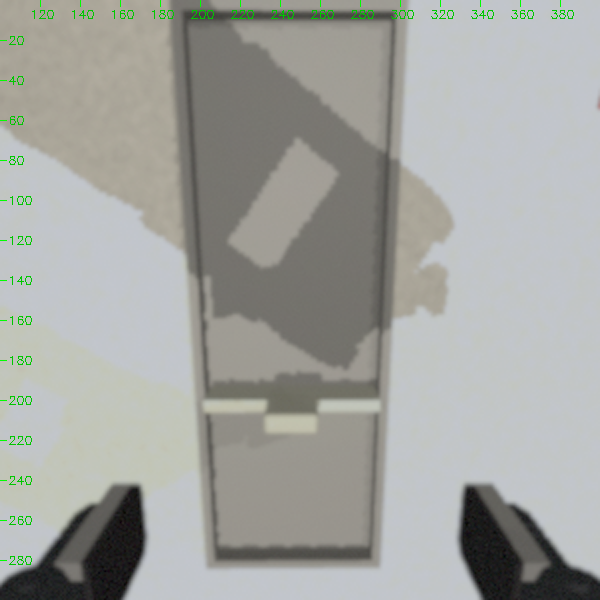

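View pics/s17c.png

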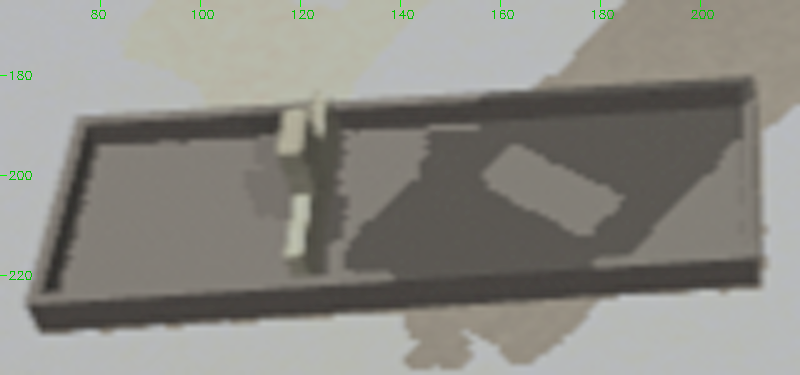

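```bash
python3 - <<'E'
from h import *
a=("w17",100,0,2)
q=np.radians(6.1); X=np.array([np.cos(q),np.sin(q)]); Y=np.array([-X[1],X[0]])
f=lambda pt,z: (lambda p:(p.round(1),round(p@X,1),round(p@Y,1)))(cw(*a,[pt],z)[0])
print("wall top far/near edges",f((235,399),.036),f((235,412),.036))
print("tab",f((265,415),.066),f((318,415),.066),f((317,433),.066))
print("end bottom floor, top inner, outer",f((293,547),.006),f((293,560),.022),f((293,567),.022))
print("end top: ",f((290,22),.006),f((290,12),.022))
print("side walls z.022 outer",f((181,100),.022),f((398,100),.022),f((203,500),.022),f((384,500),.022))
E
```

```text
wall top far/near edges (array([ 524. , -309.5]), np.float64(488.1), np.float64(-363.4)) (array([ 524.5, -317.8]), np.float64(487.8), np.float64(-371.7))
tab (array([ 543.5, -306.3]), np.float64(507.9), np.float64(-362.3)) (array([ 572.4, -303.3]), np.float64(537.0), np.float64(-362.4)) (array([ 573.1, -313.9]), np.float64(536.5), np.float64(-373.0))
end bottom floor, top inner, outer (array([ 571. , -429.1]), np.float64(522.2), np.float64(-487.4)) (array([ 571.1, -428.7]), np.float64(522.3), np.float64(-487.0)) (array([ 571.7, -434.4]), np.float64(522.3), np.float64(-492.7))
end top:  (array([ 535.9, -102.3]), np.float64(522.0), np.float64(-158.7)) (array([ 536.2, -102.5]), np.float64(522.2), np.float64(-158.9))
side walls z.022 outer (array([ 482.4, -149. ]), np.float64(463.9), np.float64(-199.5)) (array([ 597.6, -136.5]), np.float64(579.7), np.float64(-199.2)) (array([ 506.4, -388.1]), np.float64(462.3), np.float64(-439.7)) (array([ 627. , -375.6]), np.float64(583.6), np.float64(-440.1))
```

Request:
move_arm:
  rows:
    - [-4, 20, 0, 0, 0, 0.5, 1]
    - [-5, 40, 0, 0, 0, 0.5, 1]
    - [-5, 40, 0, 0, 0, 0.5, 1]
    - [-5, 40, 0, 0, 0, 0.5, 1]
    - [-5, 40, 0, 0, 0, 0.5, 1]
    - [-5, 40, 0, 0, 0, 0.5, 1]
    - [-5, 40, 0, 0, 0, 0.5, 1]
    - [-5, 40, 0, 0, 0, 0.5, 1]
    - [-5, 40, 0, 0, 0, 0.5, 1]
    - [-5, 40, 0, 0, 0, 0.5, 1]

```text
time: 19.15
ee_pos: [0.5073, 0.1024, 0.1737]
orientation: [-3.14, -0.0, 1.763]
wrist_force: [1.3, -0.8, -0.6]
grip_width: 0.0853
```

Request:
move_arm:
  rows:
    - [-5, 40, -5, 0, 0, 0.5, 1]
    - [-5, 40, -10, 0, 0, 0, 1]
    - [-5, 40, -15, 0, 0, 0, 1]
    - [-2, 30, -10, 0, 0, 0, 1]
    - [0, 10, -10, 0, 0, 0, 1]
    - [0, 0, 0, 0, 0, 0, 1]
    - [0, 0, 0, 0, 0, 0, 1]

```text
time: 19.73
ee_pos: [0.491, 0.259, 0.1241]
orientation: [-3.139, 0.001, 1.772]
wrist_force: [-0.2, -0.5, -0.9]
grip_width: 0.0854
```

```bash
python3 - <<'E'
from h import *
from rig import arm
s=arm.observe(); print(s['time'],s['ee_pos'],s['orientation'],s['wrist_force'],s['grip_width'])
snap("wrist","w18"); crop("w18",100,0,400,384,2,"w18c")
E
```

```text
19.7333 [0.49100334 0.25901977 0.12411517] [-3.13908868e+00  7.67067069e-04  1.77191644e+00] [-0.20102455 -0.45985751 -0.91864535] 0.08537054566335371
```

View pics/w18c.png

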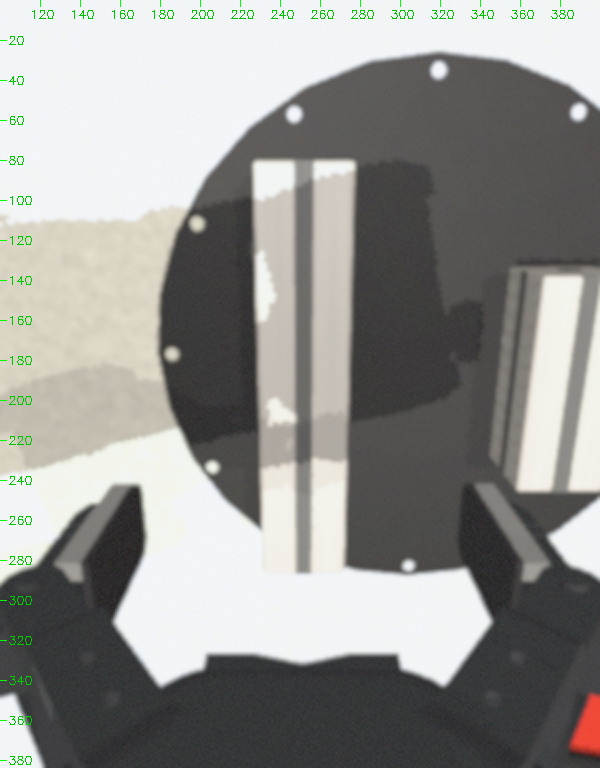

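```bash
python3 - <<'E'
from h import *
rect(cw("w18",100,0,2,[(252,160),(357,160),(345,573),(263,573)],.06))
E
```

```text
edge len 40.8 ang 11.6
   edge len 189.2 ang -78.5
   edge len 40.6 ang -168.3
   edge len 189.3 ang 101.6
  centre [492.2 262.8]
```

Request:
move_arm:
  rows:
    - [1.2, 3.5, -25, 0, 0, 0, 1]
    - [0, 0, -25, 0, 0, 0, 1]
    - [0, 0, -25, 0, 0, 0, 1]
    - [0, 0, -17, 0, 0, 0, 1]
    - [0, 0, -12, 0, 0, 0, 1]
    - [0, 0, -7, 0, 0, 0, 1]
    - [0, 0, 0, 0, 0, 0, 1]
    - [0, 0, 0, 0, 0, 0, 1]

```text
time: 20.45
ee_pos: [0.4931, 0.263, 0.0152]
orientation: [3.141, -0.0, 1.771]
wrist_force: [0.3, 0.9, -0.7]
grip_width: 0.0854
```

Request:
move_arm:
  rows:
    - [0, 0, 0, 0, 0, 0, 0.3]
    - [0, 0, 0, 0, 0, 0, 0.3]
    - [0, 0, 0, 0, 0, 0, 0]
    - [0, 0, 0, 0, 0, 0, 0]
    - [0, 0, 0, 0, 0, 0, 0]
    - [0, 0, 0, 0, 0, 0, 0]
    - [0, 0, 0, 0, 0, 0, 0]

```text
time: 21.03
ee_pos: [0.4928, 0.2634, 0.0152]
orientation: [3.141, -0.0, 1.771]
wrist_force: [-1.1, -0.5, 7.4]
grip_width: 0.0387
```

Request:
move_arm:
  rows:
    - [0, 0, 8, 0, 0, 0, 0]
    - [0, 0, 15, 0, 0, 0, 0]
    - [0, 0, 25, 0, 0, 0, 0]
    - [0, 0, 25, 0, 0, 0, 0]
    - [0, 0, 20, 0, 0, 0, 0]
    - [0, 0, 0, 0, 0, 0, 0]

```text
time: 21.53
ee_pos: [0.494, 0.264, 0.1118]
orientation: [3.135, -0.001, 1.772]
wrist_force: [-0.2, 0.7, -2.4]
grip_width: 0.0393
```

```bash
python3 - <<'E'
from h import *
from rig import arm
s=arm.observe(); print(s['time'],s['ee_pos'],s['orientation'],s['wrist_force'],s['ft_torque'],s['grip_width'])
snap("wrist","w19"); crop("w19",100,0,400,384,2,"w19c")
snap("side","d19"); crop("d19",110,30,260,190,4,"d19c")
E
```

```text
21.5333 [0.49401398 0.2639893  0.11183028] [ 3.13544164e+00 -1.41794010e-03  1.77155349e+00] [-0.16464453  0.74544948 -2.40079079] [ 0.00926902 -0.08564088  0.01738123] 0.03927764402934283
```

View pics/w19c.png

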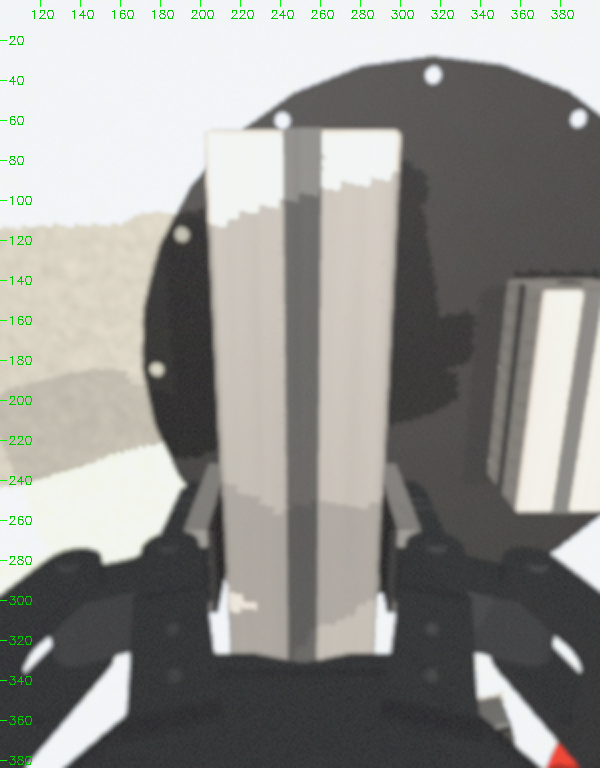

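View pics/d19c.png

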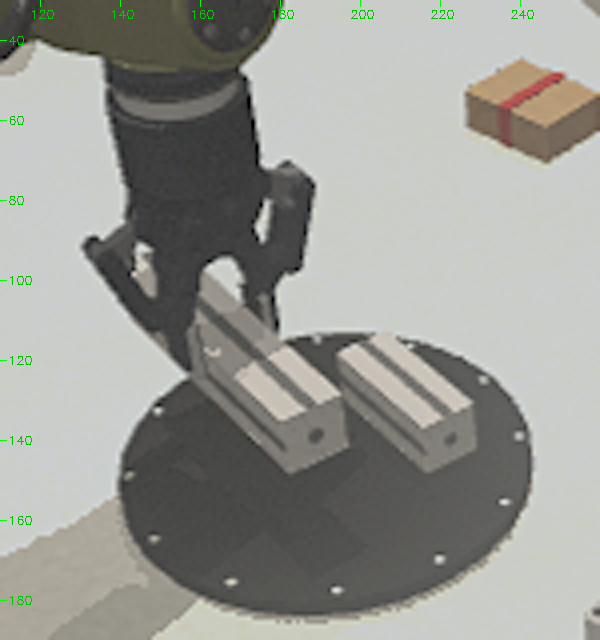

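Request:
move_arm:
  rows:
    - [2, -18, 5, 0, 0, 0, 0]
    - [4.5, -36, 0, 0, 0, -0.6, 0]
    - [4.5, -36, 0, 0, 0, -0.6, 0]
    - [4.5, -36, 0, 0, 0, -0.6, 0]
    - [4.5, -36, 0, 0, 0, -0.6, 0]
    - [4.5, -36, 0, 0, 0, -0.6, 0]
    - [4.5, -36, 0, 0, 0, -0.6, 0]
    - [4.5, -36, 0, 0, 0, -0.6, 0]
    - [4.5, -36, 0, 0, 0, -0.6, 0]
    - [4.5, -36, 0, 0, 0, -0.6, 0]

```text
time: 22.47
ee_pos: [0.5341, -0.0804, 0.1107]
orientation: [-3.139, -0.001, 1.677]
wrist_force: [0.2, 0.5, -2.8]
grip_width: 0.039
```

Request:
move_arm:
  rows:
    - [4.5, -36, 0, 0, 0, 0, 0]
    - [4, -36, 0, 0, 0, 0, 0]
    - [2, -32, 0, 0, 0, 0, 0]
    - [1, -18, -5, 0, 0, 0, 0]
    - [0, 0, -25, 0, 0, 0, 0]
    - [0, 0, -20, 0, 0, 0, 0]
    - [0, 0, 0, 0, 0, 0, 0]
    - [0, 0, 0, 0, 0, 0, 0]

```text
time: 23.13
ee_pos: [0.5455, -0.2003, 0.0607]
orientation: [-3.138, -0.002, 1.677]
wrist_force: [0.5, -0.1, -1.9]
grip_width: 0.0391
```

```bash
python3 - <<'E'
from h import *
from rig import arm
s=arm.observe(); print(s['time'],s['ee_pos'],s['orientation'],s['wrist_force'],s['grip_width'])
snap("wrist","w20"); crop("w20",100,0,400,384,2,"w20c")
snap("scene","s20"); crop("s20",60,120,220,240,5,"s20c")
snap("side","d20"); crop("d20",200,200,400,384,4,"d20c")
E
```

```text
23.1333 [ 0.54551717 -0.20030612  0.06071529] [-3.13817696e+00 -1.94418191e-03  1.67720058e+00] [ 0.51359319 -0.14942094 -1.88100694] 0.03911219959412104
```

View pics/w20c.png

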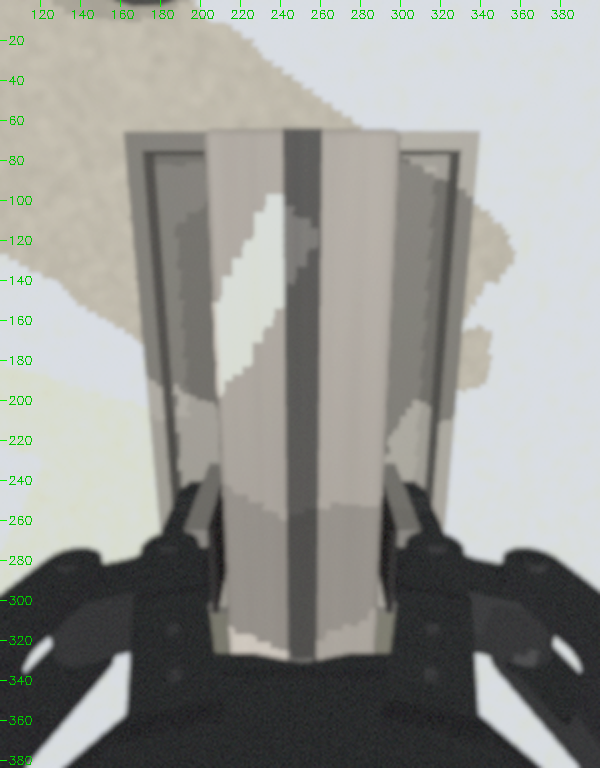

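View pics/s20c.png

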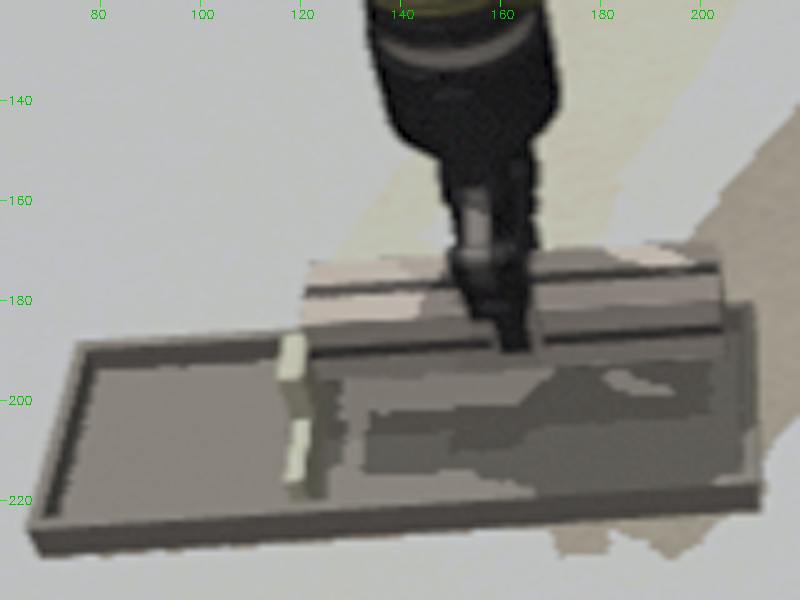

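View pics/d20c.png

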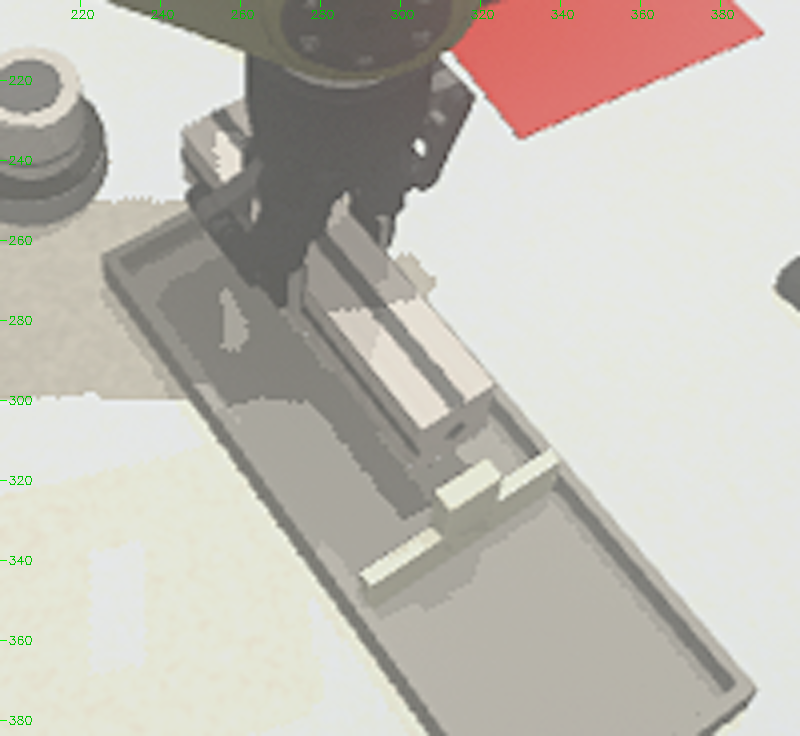

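Request:
move_arm:
  rows:
    - [1.5, -3.2, -15, 0, 0, 0, 0]
    - [0, 0, -15, 0, 0, 0, 0]
    - [0, 0, -12, 0, 0, 0, 0]
    - [0, 0, -6, 0, 0, 0, 0]
    - [0, 0, -3, 0, 0, 0, 0]
    - [0, 0, 0, 0, 0, 0, 0]

```text
time: 23.78
ee_pos: [0.548, -0.2039, 0.0113]
orientation: [-3.141, -0.0, 1.677]
wrist_force: [0.4, 0.6, -2.0]
grip_width: 0.0386
```

```bash
python3 - <<'E'
from h import *
from rig import arm
s=arm.observe(); print(s['time'],s['ee_pos'],s['orientation'],s['wrist_force'],s['grip_width'])
snap("scene","s21"); crop("s21",60,150,220,240,5,"s21c")
snap("wrist","w21"); crop("w21",100,0,400,384,2,"w21c")
E
```

```text
23.7833 [ 0.54801922 -0.20385305  0.01131981] [-3.14138697e+00 -1.17525147e-04  1.67737749e+00] [ 0.44842887  0.56612661 -1.95467569] 0.03863189445751244
```

View pics/s21c.png

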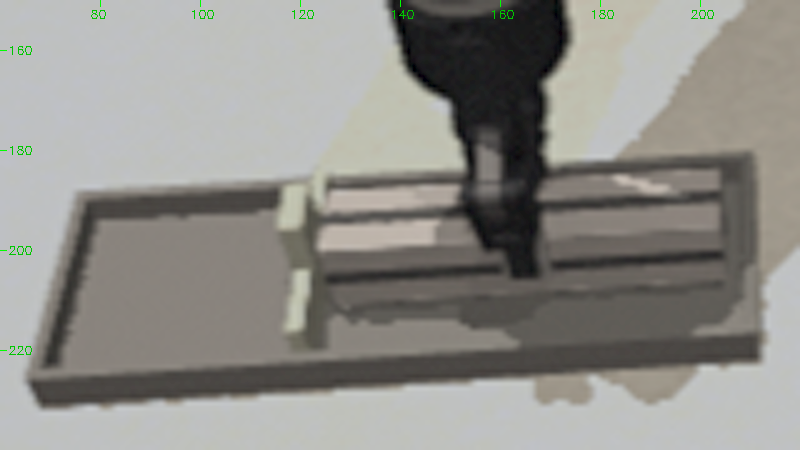

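View pics/w21c.png

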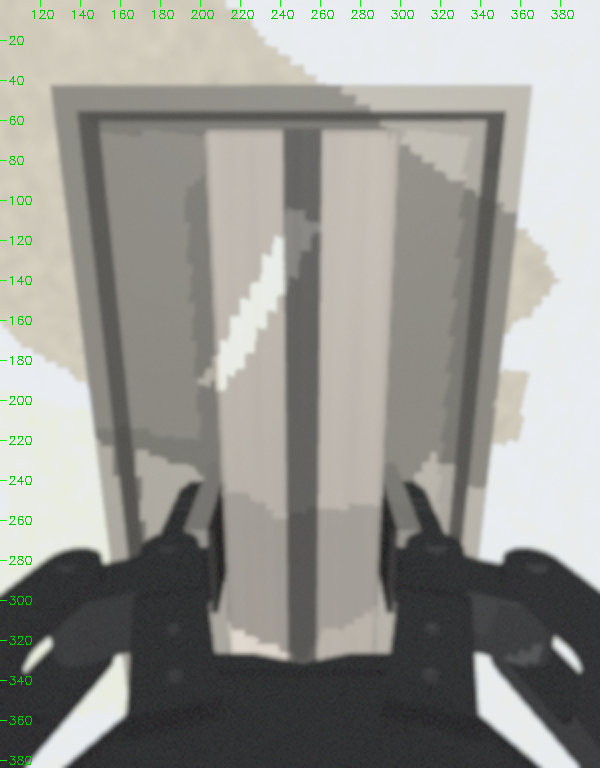

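```bash
python3 - <<'E'
from h import *
q=np.radians(6.1); X=np.array([np.cos(q),np.sin(q)]); Y=np.array([-X[1],X[0]])
f=lambda a,pt,z: (lambda p:(round(p@X,1),round(p@Y,1)))(cw(*a,[pt],z)[0])
a=("s21",60,150,5);zt=.0561
print("scene rail",[f(a,p,zt) for p in[(318,250),(722,233),(326,190),(722,170)]], "div tab",[f(a,p,.066) for p in[(280,235),(302,237)]],"inner end",f(a,(745,200),.022),"wall",f(a,(312,270),.036))
a=("w21",100,0,2)
print("wrist rail end",f(a,(205,130),zt),f(a,(397,130),zt),"inner end",f(a,(300,113),.022),f(a,(300,122),.006),"side in",f(a,(80,113),.022),f(a,(505,113),.022))
E
```

```text
scene rail [(np.float64(540.9), np.float64(-358.9)), (np.float64(545.5), np.float64(-168.8)), (np.float64(501.5), np.float64(-359.9)), (np.float64(503.5), np.float64(-168.5))] div tab [(np.float64(539.1), np.float64(-374.4)), (np.float64(541.2), np.float64(-364.0))] inner end (np.float64(492.1), np.float64(-159.7)) wall (np.float64(535.0), np.float64(-367.0))
wrist rail end (np.float64(504.9), np.float64(-167.2)) (np.float64(543.4), np.float64(-167.1)) inner end (np.float64(523.9), np.float64(-158.5)) (np.float64(523.8), np.float64(-158.2)) side in (np.float64(467.7), np.float64(-158.5)) (np.float64(576.3), np.float64(-158.4))
```

Request:
move_arm:
  rows:
    - [0, 0, -4, 0, 0, 0, 0]
    - [0, 0, -3, 0, 0, 0, 0]
    - [0, 0, -2, 0, 0, 0, 0]
    - [0, 0, 0, 0, 0, 0, 0]

```text
time: 24.22
ee_pos: [0.5478, -0.2039, 0.0019]
orientation: [-3.141, -0.0, 1.677]
wrist_force: [0.4, 0.9, -2.7]
grip_width: 0.0392
```

Request:
move_arm:
  rows:
    - [0, 0, -0.8, 0, 0, 0, 0]
    - [0, 0, 0, 0, 0, 0, 0]

```text
time: 24.38
ee_pos: [0.548, -0.204, 0.0015]
orientation: [3.142, 0.0, 1.677]
wrist_force: [0.1, 0.3, -2.4]
grip_width: 0.0389
```

Request:
move_arm:
  rows:
    - [0, 0, -0.8, 0, 0, 0, 0]
    - [0, 0, 0, 0, 0, 0, 0]

```text
time: 24.55
ee_pos: [0.5481, -0.204, 0.0012]
orientation: [3.141, 0.0, 1.677]
wrist_force: [-2.8, 0.6, 1.7]
grip_width: 0.0384
```

Request:
move_arm:
  rows:
    - [0, 0, 0, 0, 0, 0, 0.62]
    - [0, 0, 0, 0, 0, 0, 0.62]
    - [0, 0, 0, 0, 0, 0, 0.62]
    - [0, 0, 4, 0, 0, 0, 0.62]
    - [0, 0, 10, 0, 0, 0, 0.62]
    - [0, 0, 25, 0, 0, 0, 0.62]
    - [0, 0, 35, 0, 0, 0, 0.8]
    - [0, 0, 35, 0, 0, 0, 1]
    - [0, 0, 30, 0, 0, 0, 1]
    - [0, 10, 10, 0, 0, 0, 1]

```text
time: 25.38
ee_pos: [0.5494, -0.1955, 0.1558]
orientation: [3.135, 0.004, 1.676]
wrist_force: [-0.4, 0.7, 0.4]
grip_width: 0.0852
```

```bash
python3 - <<'E'
from h import *
from rig import arm
s=arm.observe(); print(s['time'],s['ee_pos'],s['orientation'],s['wrist_force'],s['grip_width'])
snap("scene","s22"); crop("s22",60,150,220,240,5,"s22c")
E
```

```text
25.3833 [ 0.54937822 -0.19549932  0.15576716] [3.13506187 0.00390695 1.67597101] [-0.41233734  0.69162035  0.41068572] 0.08519685589533607
```

View pics/s22c.png

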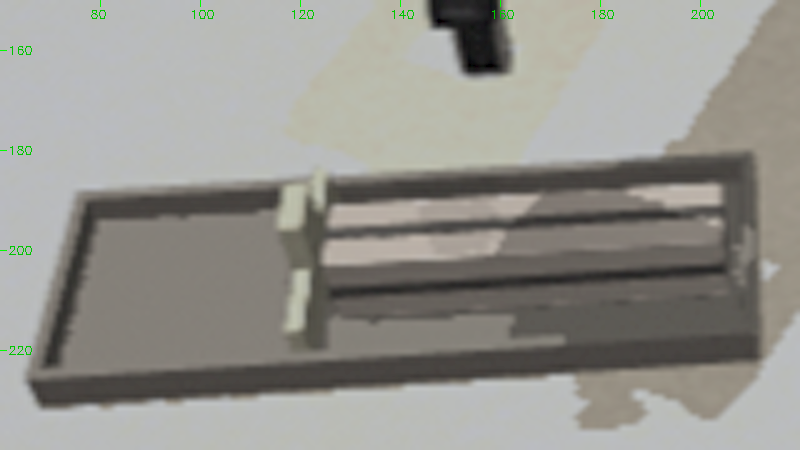

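Request:
move_arm:
  rows:
    - [2, 20, 5, 0, 0, 0, 1]
    - [5, 39, 0, 0, 0, 0.7, 1]
    - [5, 39, 0, 0, 0, 0.7, 1]
    - [5, 39, 0, 0, 0, 0.7, 1]
    - [5, 39, 0, 0, 0, 0.7, 1]
    - [5, 39, 0, 0, 0, 0.7, 1]
    - [5, 39, 0, 0, 0, 0.7, 1]
    - [5, 39, 0, 0, 0, 0.7, 1]
    - [5, 39, 0, 0, 0, 0.7, 1]
    - [5, 39, 0, 0, 0, 0.7, 1]

```text
time: 26.27
ee_pos: [0.5945, 0.1791, 0.1543]
orientation: [-3.141, 0.0, 1.788]
wrist_force: [0.7, 0.1, -0.2]
grip_width: 0.0852
```

Request:
move_arm:
  rows:
    - [5, 39, -5, 0, 0, 0, 1]
    - [5, 35, -10, 0, 0, 0, 1]
    - [3, 25, -10, 0, 0, 0, 1]
    - [0, 8, -10, 0, 0, 0, 1]
    - [0, 0, 0, 0, 0, 0, 1]
    - [0, 0, 0, 0, 0, 0, 1]

```text
time: 26.77
ee_pos: [0.6075, 0.2833, 0.1188]
orientation: [-3.14, 0.001, 1.787]
wrist_force: [-0.5, -0.7, -0.2]
grip_width: 0.0854
```

```bash
python3 - <<'E'
from h import *
from rig import arm
s=arm.observe(); print(s['time'],s['ee_pos'],s['orientation'],s['wrist_force'],s['grip_width'])
snap("wrist","w23"); crop("w23",150,50,350,300,3,"w23c")
E
```

```text
26.7667 [0.6074833  0.28330396 0.11884317] [-3.13962129e+00  5.74600608e-04  1.78745733e+00] [-0.48107403 -0.72779167 -0.15461268] 0.08536604414807818
```

View pics/w23c.png

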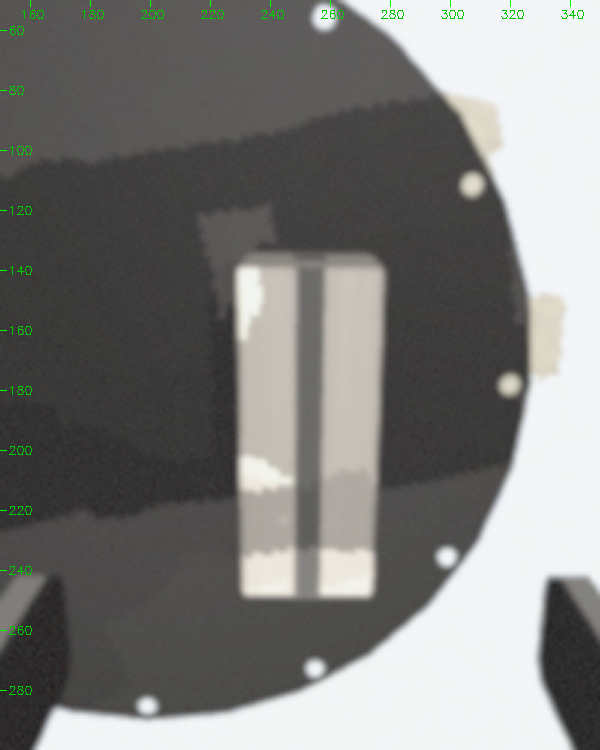

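```bash
python3 - <<'E'
from h import *
rect(cw("w23",150,50,3,[(236,268),(384,268),(374,597),(241,597)],.06))
E
```

```text
edge len 39.9 ang 12.5
   edge len 99.6 ang -77.6
   edge len 40.8 ang -167.5
   edge len 99.7 ang 101.9
  centre [609.3 287.1]
```

Request:
move_arm:
  rows:
    - [1, 3.5, -25, 0, 0, 0, 1]
    - [0, 0, -25, 0, 0, 0, 1]
    - [0, 0, -25, 0, 0, 0, 1]
    - [0, 0, -15, 0, 0, 0, 1]
    - [0, 0, -8, 0, 0, 0, 1]
    - [0, 0, -4, 0, 0, 0, 1]
    - [0, 0, 0, 0, 0, 0, 1]
    - [0, 0, 0, 0, 0, 0, 1]

```text
time: 27.48
ee_pos: [0.6097, 0.2873, 0.0192]
orientation: [3.14, -0.0, 1.787]
wrist_force: [0.4, -0.8, -0.3]
grip_width: 0.0851
```

Request:
move_arm:
  rows:
    - [0, 0, 0, 0, 0, 0, 0.3]
    - [0, 0, 0, 0, 0, 0, 0.3]
    - [0, 0, 0, 0, 0, 0, 0]
    - [0, 0, 0, 0, 0, 0, 0]
    - [0, 0, 0, 0, 0, 0, 0]
    - [0, 0, 0, 0, 0, 0, 0]
    - [0, 0, 0, 0, 0, 0, 0]

```text
time: 28.07
ee_pos: [0.6094, 0.2877, 0.0185]
orientation: [3.14, -0.0, 1.787]
wrist_force: [-0.6, -0.4, 4.9]
grip_width: 0.0385
```

Request:
move_arm:
  rows:
    - [0, 0, 8, 0, 0, 0, 0]
    - [0, 0, 15, 0, 0, 0, 0]
    - [0, 0, 25, 0, 0, 0, 0]
    - [0, 0, 25, 0, 0, 0, 0]
    - [0, 0, 20, 0, 0, 0, 0]
    - [0, 0, 0, 0, 0, 0, 0]

```text
time: 28.57
ee_pos: [0.6107, 0.2883, 0.1168]
orientation: [3.134, -0.001, 1.787]
wrist_force: [0.1, 0.9, -1.2]
grip_width: 0.0386
```

```bash
python3 - <<'E'
from h import *
from rig import arm
s=arm.observe(); print(s['time'],s['ee_pos'],s['orientation'],s['wrist_force'],s['grip_width'])
snap("side","d24"); crop("d24",130,30,280,190,4,"d24c")
E
```

```text
28.5667 [0.61068234 0.28825792 0.11684487] [ 3.13417400e+00 -1.29675659e-03  1.78717700e+00] [ 0.08784415  0.93248716 -1.21202716] 0.03856960985992771
```

View pics/d24c.png

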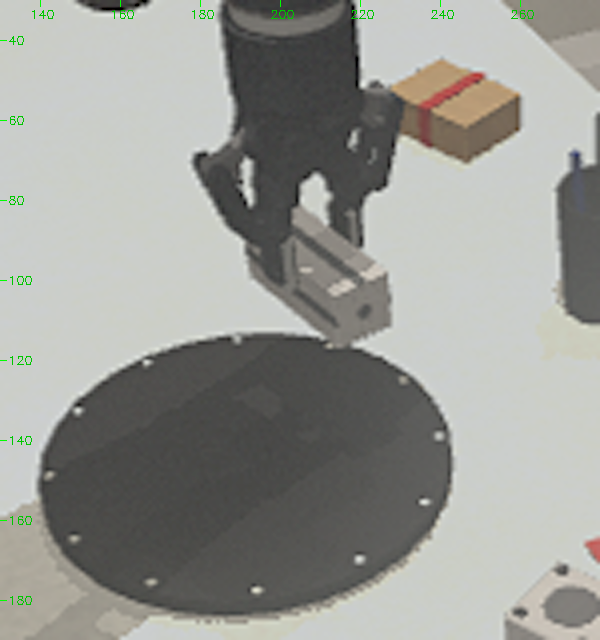

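Held level. Carry to the tray's short compartment.

Request:
move_arm:
  rows:
    - [-1, -18, 0, 0, 0, 0, 0]
    - [-2.5, -37, 0, 0, 0, -0.7, 0]
    - [-2.5, -37, 0, 0, 0, -0.7, 0]
    - [-2.5, -37, 0, 0, 0, -0.7, 0]
    - [-2.5, -37, 0, 0, 0, -0.7, 0]
    - [-2.5, -37, 0, 0, 0, -0.7, 0]
    - [-2.5, -37, 0, 0, 0, -0.7, 0]
    - [-2.5, -37, 0, 0, 0, -0.7, 0]
    - [-2.5, -37, 0, 0, 0, -0.7, 0]
    - [-2.5, -37, 0, 0, 0, -0.7, 0]

```text
time: 29.45
ee_pos: [0.5844, -0.0651, 0.1097]
orientation: [-3.14, -0.001, 1.677]
wrist_force: [0.8, 0.5, -2.2]
grip_width: 0.0386
```

Request:
move_arm:
  rows:
    - [-2.5, -37, 0, 0, 0, 0, 0]
    - [-2.5, -37, 0, 0, 0, 0, 0]
    - [-2.5, -37, 0, 0, 0, 0, 0]
    - [-2.5, -37, 0, 0, 0, 0, 0]
    - [-2.5, -37, 0, 0, 0, 0, 0]
    - [-2.5, -37, 0, 0, 0, 0, 0]
    - [-2.5, -37, 0, 0, 0, 0, 0]
    - [-2.5, -30, 0, 0, 0, 0, 0]
    - [0, -16, 0, 0, 0, 0, 0]
    - [0, 0, 0, 0, 0, 0, 0]

```text
time: 30.28
ee_pos: [0.5639, -0.3716, 0.109]
orientation: [-3.14, -0.001, 1.674]
wrist_force: [-0.2, 0.6, -2.7]
grip_width: 0.0386
```

Request:
move_arm:
  rows:
    - [0.5, 0.5, -20, 0, 0, 0, 0]
    - [0, 0, -20, 0, 0, 0, 0]
    - [0, 0, -15, 0, 0, 0, 0]
    - [0, 0, -10, 0, 0, 0, 0]
    - [0, 0, 0, 0, 0, 0, 0]
    - [0, 0, 0, 0, 0, 0, 0]

```text
time: 30.78
ee_pos: [0.5659, -0.3675, 0.0455]
orientation: [-3.141, -0.001, 1.678]
wrist_force: [0.0, -0.5, -1.5]
grip_width: 0.0385
```

```bash
python3 - <<'E'
from h import *
from rig import arm
s=arm.observe(); print(s['time'],s['ee_pos'],s['orientation'],s['wrist_force'],s['grip_width'])
snap("wrist","w25"); crop("w25",100,0,400,384,2,"w25c")
snap("scene","s25"); crop("s25",60,140,220,240,5,"s25c")
E
```

```text
30.7833 [ 0.56594222 -0.36749949  0.04550771] [-3.14083822e+00 -7.10728701e-04  1.67752223e+00] [ 0.01174495 -0.49799943 -1.49255718] 0.038543926102631215
```

View pics/w25c.png

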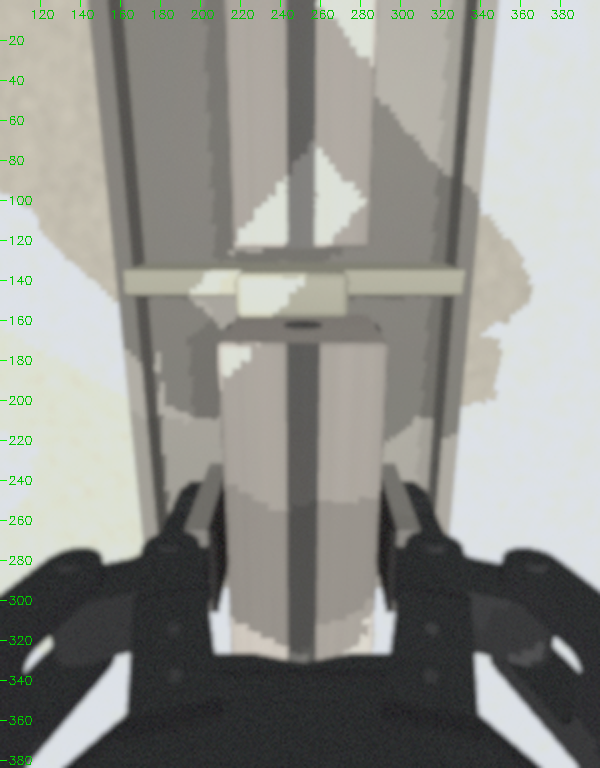

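View pics/s25c.png

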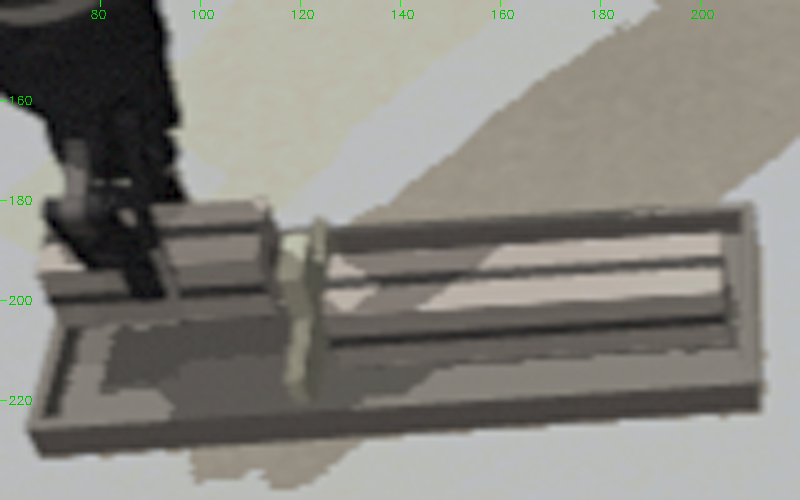

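```bash
python3 - <<'E'
from h import *
q=np.radians(6.1); X=np.array([np.cos(q),np.sin(q)]); Y=np.array([-X[1],X[0]])
f=lambda a,pt,z: (lambda p:(round(p@X,1),round(p@Y,1)))(cw(*a,[pt],z)[0])
a=("w25",100,0,2)
print("rail end top",f(a,(218,343),.087),f(a,(386,343),.087),"bottom edge",f(a,(302,318),.047),"tab",f(a,(290,275),.066),f(a,(290,317),.066),"wall",f(a,(180,293),.036),"long end",f(a,(300,245),.046))
print("sides",f(a,(93,20),.022),f(a,(497,20),.022))
print(np.array([565.9,-367.5])@X,np.array([565.9,-367.5])@Y)
a=("s25",60,140,5)
print("scene rail",f(a,(270,235),.087),f(a,(38,270),.087),"tab",f(a,(280,285),.066),f(a,(303,285),.066))
E
```

```text
rail end top (np.float64(505.4), np.float64(-375.9)) (np.float64(544.0), np.float64(-375.9)) bottom edge (np.float64(524.7), np.float64(-377.4)) tab (np.float64(521.5), np.float64(-362.7)) (np.float64(521.5), np.float64(-373.6)) wall (np.float64(485.9), np.float64(-371.4)) long end (np.float64(524.0), np.float64(-356.1))
sides (np.float64(462.2), np.float64(-292.4)) (np.float64(582.7), np.float64(-292.3))
523.6437963689148 -425.5540324381271
scene rail (np.float64(526.6), np.float64(-375.7)) (np.float64(540.5), np.float64(-478.3)) tab (np.float64(539.1), np.float64(-374.4)) (np.float64(539.9), np.float64(-363.7))
```

Request:
move_arm:
  rows:
    - [-0.6, -3.6, 0, 0, 0, 0, 0]
    - [0, 0, -12, 0, 0, 0, 0]
    - [0, 0, -12, 0, 0, 0, 0]
    - [0, 0, -8, 0, 0, 0, 0]
    - [0, 0, -4, 0, 0, 0, 0]
    - [0, 0, 0, 0, 0, 0, 0]
    - [0, 0, 0, 0, 0, 0, 0]

```text
time: 31.47
ee_pos: [0.5654, -0.3715, 0.0095]
orientation: [-3.141, -0.0, 1.677]
wrist_force: [-0.1, 0.2, -2.0]
grip_width: 0.0387
```

Request:
move_arm:
  rows:
    - [0, 0, -1.5, 0, 0, 0, 0]
    - [0, 0, 0, 0, 0, 0, 0]

```text
time: 31.63
ee_pos: [0.5656, -0.3717, 0.0086]
orientation: [3.141, 0.0, 1.677]
wrist_force: [-0.2, -1.0, -2.5]
grip_width: 0.0389
```

Request:
move_arm:
  rows:
    - [0, 0, -1.5, 0, 0, 0, 0]
    - [0, 0, -1.2, 0, 0, 0, 0]
    - [0, 0, 0, 0, 0, 0, 0]

```text
time: 31.88
ee_pos: [0.5653, -0.3715, 0.0054]
orientation: [-3.141, -0.0, 1.677]
wrist_force: [-0.3, 0.4, -1.6]
grip_width: 0.0389
```

Request:
move_arm:
  rows:
    - [0, 0, -0.8, 0, 0, 0, 0]
    - [0, 0, 0, 0, 0, 0, 0]

```text
time: 32.05
ee_pos: [0.5654, -0.3715, 0.0047]
orientation: [-3.142, -0.0, 1.677]
wrist_force: [0.7, -0.3, -1.0]
grip_width: 0.039
```

Request:
move_arm:
  rows:
    - [0, 0, -0.7, 0, 0, 0, 0]
    - [0, 0, 0, 0, 0, 0, 0]

```text
time: 32.22
ee_pos: [0.5654, -0.3716, 0.0045]
orientation: [3.141, 0.0, 1.677]
wrist_force: [-3.7, 2.1, 3.4]
grip_width: 0.0389
```

Contact on the floor as predicted (0.0045). Release and rise.

Request:
move_arm:
  rows:
    - [0, 0, 0, 0, 0, 0, 0.62]
    - [0, 0, 0, 0, 0, 0, 0.62]
    - [0, 0, 0, 0, 0, 0, 0.62]
    - [0, 0, 4, 0, 0, 0, 0.62]
    - [0, 0, 10, 0, 0, 0, 0.62]
    - [0, 0, 25, 0, 0, 0, 0.62]
    - [0, 0, 35, 0, 0, 0, 0.8]
    - [0, 0, 35, 0, 0, 0, 1]
    - [0, 0, 35, 0, 0, 0, 1]
    - [0, 0, 35, 0, 0, 0, 1]

```text
time: 33.05
ee_pos: [0.5652, -0.3714, 0.1861]
orientation: [3.141, 0.001, 1.677]
wrist_force: [0.8, -0.1, 0.0]
grip_width: 0.0854
```

Request:
move_arm:
  rows:
    - [0, 30, 20, 0, 0, 0, 1]
    - [0, 30, 20, 0, 0, 0, 1]
    - [0, 30, 20, 0, 0, 0, 1]
    - [0, 30, 0, 0, 0, 0, 1]
    - [0, 0, 0, 0, 0, 0, 1]
    - [0, 0, 0, 0, 0, 0, 1]

```text
time: 33.55
ee_pos: [0.5656, -0.2503, 0.2447]
orientation: [3.14, 0.001, 1.679]
wrist_force: [0.1, -0.6, 0.1]
grip_width: 0.0853
```

```bash
python3 - <<'E'
from h import *
from rig import arm
s=arm.observe(); print(s['time'],s['ee_pos'],s['orientation'],s['wrist_force'],s['grip_width'])
snap("wrist","w26"); crop("w26",100,0,400,300,2,"w26c")
snap("scene","s26"); crop("s26",0,100,512,384,1,"s26c"); crop("s26",60,165,220,240,5,"s26d")
snap("side","d26"); crop("d26",130,80,400,384,2,"d26c")
E
```

```text
33.55 [ 0.56562139 -0.25034787  0.24468944] [3.14000391e+00 1.07879291e-03 1.67921608e+00] [ 0.07791422 -0.58349665  0.08599885] 0.08530978074100029
```

View pics/w26c.png

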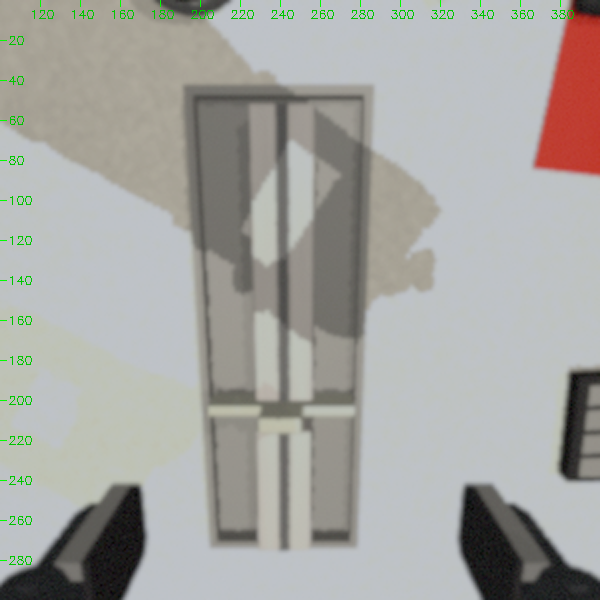

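View pics/s26d.png

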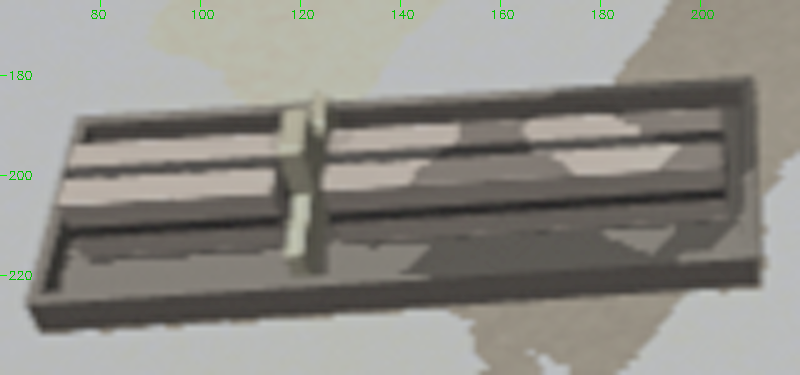

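View pics/d26c.png

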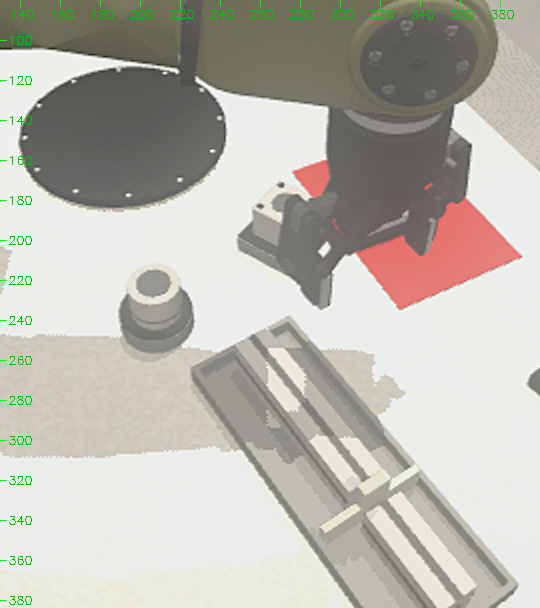

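View pics/s26c.png

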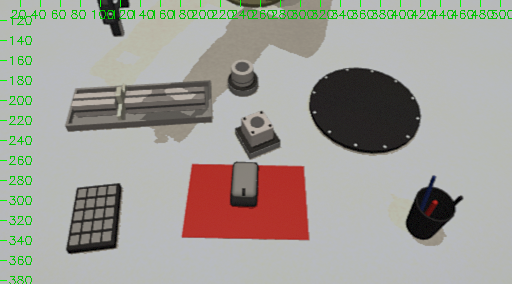

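```bash
python3 - <<'E'
from h import *
crop("w26",185,190,290,290,6,"w26z")
q=np.radians(6.1); X=np.array([np.cos(q),np.sin(q)]); Y=np.array([-X[1],X[0]])
f=lambda a,pt,z: (lambda p:(round(float(p@X),1),round(float(p@Y),1)))(cw(*a,[pt],z)[0])
a=("w26",100,0,2)
print("short",[f(a,p,.046) for p in[(258,433),(310,433),(311,548),(259,548)]],"inner end",f(a,(230,541),.022),f(a,(230,530),.006))
print("long",[f(a,p,.046) for p in[(249,102),(313,102),(312,400),(256,400)]],"inner",f(a,(220,98),.022),"wall",f(a,(230,405),.036),f(a,(230,416),.036))
print("sides",f(a,(196,98),.022),f(a,(364,98),.022),f(a,(217,541),.022),f(a,(352,541),.022))
# mouse before/after
import cv2
A=cv2.imread("pics/s0.png").astype(int)[255:345,180:315];B=cv2.imread("pics/s26.png").astype(int)[255:345,180:315]
print("mouse/mat diff",np.abs(A-B).mean(),np.abs(A-B).max())
E
```

```text
short [(505.7, -381.3), (543.2, -381.3), (544.7, -477.5), (504.4, -477.5)] inner end (478.5, -487.2) (476.5, -487.1)
long [(505.0, -166.5), (543.5, -166.4), (544.5, -356.1), (504.8, -356.1)] inner (484.4, -160.0) wall (484.9, -363.5) (484.6, -372.1)
sides (469.0, -160.0) (576.6, -159.7) (467.8, -487.2) (579.0, -487.1)
mouse/mat diff 4.896323731138546 11
```

View pics/w26z.png

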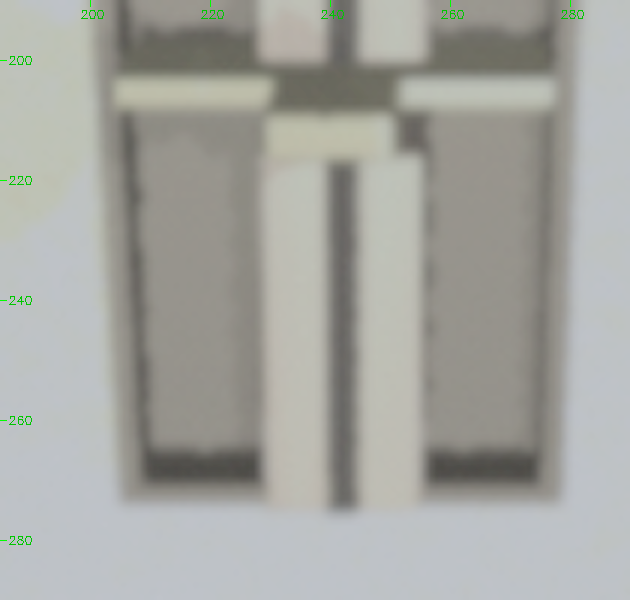

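```bash
python3 - <<'E'
from rig import arm
print(arm.hand_in()); print(arm.observe()['time'])
E
```

```text
the job is handed in; nothing more can be done
None
the job is handed in; nothing more can be done
```

The turntable is cleared and the job was handed in at about 34 s. I moved the housing to the square stand and the sleeve to the round stand, then slid the divider 39 mm to 44.5 mm off mid. After that I laid the long rail and then the short rail in the tray.

**Last checks:**
- **Housing:** after release it sat within about 2 mm of the stand's centre and squared to about 0.5°. The cameras disagreed on its centring: the side view suggested up to 3 mm off, the wrist view about 0.5 mm.
- **Sleeve:** it was within about 1.5 mm of the stand's centre. The scene camera showed a 1.4 mm offset in y, while the wrist and side views showed it centred.
- **Rails:** both lie flat and lengthwise on the tray floor, with about 5 to 10 mm free at each end. The short rail's end at the divider is hidden under the grip tab in the last wrist picture, so I took it from the rail's other end and its length.
- **Mouse:** the mouse and mat show no visible change from the first picture.

**Problems on the way:**
- **Fingertip offset:** my first grasp closed in the air just above the housing. The pictures showed the fingertips about 40 mm farther back from the reported TCP than stated. I corrected for this from then on, and nothing was disturbed.
- **Tab grip:** the reported wrist force rose briefly to about 25 N when I gripped the divider tab. I eased the arm before sliding it.

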